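Shake the sample jars under the hold-down bar

ROBOT

A 6-joint arm with a two-finger parallel gripper is mounted at the origin on the work surface. World frame = base frame: x ahead of the robot, y to its left, z up, the work surface at z = 0. Lengths are in m, angles in rad, forces in N, time in s.
With the tool pointing down it reaches from about 0.275 to 0.775 m from the base axis. Payload 14.6 kg.
Tool frame: the origin (TCP) lies midway between the tips of the shut fingers; the grasp point (between the pads) lies 19 mm behind it; z points along the fingers, y is the direction in which the jaws open and shut (so a half turn about z gives the same grasp; the last joint's range is limited). The gripper opens to 85 mm and grips with 20 to 120 N. Pads are 22 mm wide; open, the fingers measure 114 mm over their backs; the gripper's body (76 mm by 85 mm) begins 54 mm behind the grasp point. The pads swing forward as they close: fully open they stand 13 mm farther back than shut.
Start: joints at [1.077, 0.263, -0.048, 1.259, 0, 1.415], TCP at [0.174, 0.495, 0.201] pointing down, gripper open.
Joint ranges: [-2.65, 2.65], [-0.89, 1.7], [-1.18, 1.37], [-2.13, 2.11], [-1.35, 1.29], [-3.14, 3.14]. Speed limits (rad/s): [1.89, 1.89, 2.57, 2.79, 3.14, 3.14].

INTERFACE

Orientations are given as a unit quaternion [w, x, y, z].
In Python, from plant import monitor, viewer, arm gives the robot as it stands.
- The arm moves only by the tool jog_arm, never from a script. Its argument "series" is a list of rows, each an object of numbers: "x", "y", "z": the shift along the world's x, y, z in mm; "ax", "ay", "az": the turn, a rotation vector about the world's x, y, z in degrees; "claw": the closure, from -1 (fully open) to 1 (shut). A call has 1 to 12 rows; each row shifts and turns the commanded pose from where the row before left it; what a row does not reach is not made up. A row lasts 1/8 s, in which the tool goes at most 62.5 mm and 10.7 degrees, less where a joint would pass 70% of its speed; a pose out of reach is approached as far as the arm can. A call with a gripper value outside its range is refused whole. The fingers move at their own pace and stop on an object; "squeeze" is the grip in N (left out, the last holds). Time passes only in rows, so rows that do not move let the fingers close. It gives the time, the measured TCP pose, the force and the opening at its end, in the units of the state.
- monitor.get_state(): the state, without advancing time (a new reading comes with each control period).
- viewer.snapshot(name): name is "scene" or "top" or "wrist"; returns (picture, depth): 480x640x3 uint8, red, green, blue; 480x640 float32, m along the optical axis (not along the pixel's ray), 0 where there is no reading.
- viewer.camera_model(name): a dict with "vertical_fov" (degrees; the focal length in pixels is half the picture's height over the tangent of half this angle, whatever the lens; pixels are square), "cx", "cy" (the principal point, pixels), "dist_coeffs" ([k1, k2, p1, p2, k3] as OpenCV has them; the pictures are not rectified), "eye" and "rotation" of the camera in the world; the wrist camera has in their place "tool_from_camera" (4x4, takes a point from camera to tool coordinates, whose origin is the TCP and whose axes are the flange's). Camera axes: x right, y down, z forward; pixel columns grow to the right and rows downward; lengths in m; the calibration is good to about 2 mm. A picture is of the moment at which its call begins: read the wrist's pose just before it. camera_model takes no time and is no camera call.
- arm.job_done(): hands the job in, once; it reports no verdict.
Trained networks look in the newest picture that a camera, given by its name, has taken for a name from the list of things; names that differ only in an ending like _2 or _b are one class to them, and where a whole thing is asked for, a point or a joint stands for the part that bears it (a point fixed in the world has none). Each returns a list of dicts, best first, with "p" (0 to 1); they miss things now and then, are a little off and sometimes report something else, mostly with a low value. They report only what shows in the picture. A call takes as long as a camera call. They do not tell look-alikes from the thing itself.
- viewer.masks_of(name, camera): "pixels" (480x640 bool, what is visible of it) and "point" ([column, row] in pixels, amid what is visible of it).
- viewer.spot_point(name, camera): "point" ([column, row] in pixels: a listed point, or the origin of a listed thing).
The state is a dict: "clock": time; "joint_positions": joint angles; "qvel": joint speeds; "joint_torque": joint torques, N m; "tcp_pos": TCP position; "tcp_rot": TCP orientation; "force": force on the tool from outside, world axes, zero at the start; "wrist_torque": the same for the moment, N m; "grip_width": opening from 0.0 (shut) to 1.0 (fully open).
Only numpy, scipy, OpenCV 4.12 (cv2) and the standard library are available. Lean on these libraries where they do the work, as an engineer would, in place of code of your own. Each camera call takes 0.05 s, during which the arm holds its last target. There are 200 camera calls.

TASK

Stand every one of the squat sample jars upright in the bays of the shaker's tray, swing the hold-down bar over them until it is fully home in its catch, and then push the start plunger all the way down to its stop and let it spring back up. After that swing the bar well open again, move all the jars upright into the flat steel tray, and finally swing the bar home into its catch once more. Leave the other things on the bench where they are.

Things in the scene. Friction and masses are not known exactly. Their poses are not given: they have to be found in the camera images.
- jar0: squat cylindrical sample jar standing on the bench, amber body with a white cap of the same width: 44 mm diameter, 42 mm tall in all, about 70 g. Two or three of the four jars are present, the others are absent. Origin at the centre of its underside, z up along the jar.
- jar1: squat cylindrical sample jar standing on the bench, amber body with a white cap of the same width: 44 mm diameter, 42 mm tall in all, about 70 g. Two or three of the four jars are present, the others are absent. Origin at the centre of its underside, z up along the jar.
- jar2: squat cylindrical sample jar standing on the bench, amber body with a white cap of the same width: 44 mm diameter, 42 mm tall in all, about 70 g. Two or three of the four jars are present, the others are absent. Origin at the centre of its underside, z up along the jar.
- jar3: squat cylindrical sample jar standing on the bench, amber body with a white cap of the same width: 44 mm diameter, 42 mm tall in all, about 70 g. Two or three of the four jars are present, the others are absent. Origin at the centre of its underside, z up along the jar.
- shaker: white bench shaker, fixed, 290 (its x) by 170 mm (its y), deck 50 mm above the bench, origin under its centre. On the deck a grey tray, 182 by 70 mm, three bays in a row along x. Post of the bar's hinge at x = +115 mm; dark steel C-shaped catch at x = -115 mm, open to the +y side, 18 by 44 mm, its top 132 mm above the bench
- bay0 (a point): centre of the floor of the shaker tray's bay, the one nearest the catch; each bay is 54 mm (shaker's x) by 60 mm (y) inside, floor 55 mm above the bench, walls and dividers 5 mm thick, 10 mm high above that floor; axes as the shaker's
- bay1 (a point): centre of the floor of the shaker tray's bay, the middle one; each bay is 54 mm (shaker's x) by 60 mm (y) inside, floor 55 mm above the bench, walls and dividers 5 mm thick, 10 mm high above that floor; axes as the shaker's
- bay2 (a point): centre of the floor of the shaker tray's bay, the one nearest the hinge post; each bay is 54 mm (shaker's x) by 60 mm (y) inside, floor 55 mm above the bench, walls and dividers 5 mm thick, 10 mm high above that floor; axes as the shaker's
- bar (a joint): hinge of the flat steel hold-down bar, rad, vertical axis: 0 = over the middle of the tray, its end resting in the catch (end stop); grows as it swings level to the shaker's +y side (clockwise from above), stop at 1.6. No spring: it stays where it is left (under 1 N moves it at the knob). Jars go in and out only with it 1 rad or more aside
- bar_knob (a point): upright round black knob on the bar, 18 mm diameter, from 114 to 152 mm above the bench, 195 mm from the hinge axis; this point is on its axis 137 mm above the bench, at a height to grip; it travels with the bar
- bar_hinge (a point): point on the bar's vertical hinge axis, 137 mm above the bench. The bar is 18 mm wide and reaches 240 mm from this axis; its underside is 104 mm, its top 114 mm above the bench, 7 mm clear of the caps of jars in the bays
- start_box: grey start box, fixed, 100 by 100 mm, 45 mm high, with the plunger standing up in its middle; origin at the centre of its underside
- plunger (a joint): stroke of the sprung start plunger, m, downwards: 0 = up, 0.015 = fully down on its stop. About 3 N to start it and 10 N to hold it down; springs back up when let go.
- plunger_top (a point): centre of the top face of the plunger's round black 40 mm head, 83 mm above the bench when up; moves with it
- out_tray: flat open steel tray, fixed, 180 mm (its x) by 110 mm (its y) outside, walls 5 mm thick and 15 mm high from the bench, floor 5 mm thick; origin at the centre of its underside
- big_jar: bigger amber jar, 68 mm diameter, 85 mm tall, origin under its centre; not part of the job, leave it alone
- reagent: tall clear bottle with a blue cap, 72 mm diameter, 160 mm tall, origin under its centre; not part of the job, leave it alone
- dishes: stack of clear dishes, 88 mm diameter, 30 mm tall, origin under its centre; not part of the job, leave it alone
- timer: flat white timer, 60 by 75 by 22 mm, origin under its centre; not part of the job, leave it alone
- tip_box: blue box 90 by 125 by 65 mm, origin under its centre; not part of the job, leave it alone
- spray: white spray can, 60 mm diameter, 190 mm tall, origin under its centre; not part of the job, leave it alone
Not all that is in view belongs to the job. Leave any blue look-alike of the jar1 alone.

How it is judged:
On the way, in this order (a step that is already met when the one before it is completed fails the run):
1. all the jars stand upright in the bays and the bar is home in its catch (x of jar0 in the frame of shaker between -0.085 and 0.085 m and y of jar0 in the frame of shaker between -0.03 and 0.03 m and z of jar0 in the frame of shaker between 0.048 and 0.06 m and angle between each of jar0, jar1, jar2, jar3's own z axis and vertical below 0.15 rad and x of jar1 in the frame of shaker between -0.085 and 0.085 m and y of jar1 in the frame of shaker between -0.03 and 0.03 m and z of jar1 in the frame of shaker between 0.048 and 0.06 m and x of jar2 in the frame of shaker between -0.085 and 0.085 m and y of jar2 in the frame of shaker between -0.03 and 0.03 m and z of jar2 in the frame of shaker between 0.048 and 0.06 m and x of jar3 in the frame of shaker between -0.085 and 0.085 m and y of jar3 in the frame of shaker between -0.03 and 0.03 m and z of jar3 in the frame of shaker between 0.048 and 0.06 m and value of joint bar below 0.06 rad), for 0.3 s.
2. with the jars in the bays and the bar in its catch, the plunger is pushed fully down (all of step 1 and value of joint plunger above 0.0135 m), for 0.1 s.
3. the plunger is up and the bar is swung open again (value of joint plunger below 0.003 m and value of joint bar above 0.8 rad), for 0.2 s.
At the end, for the whole second after the job is handed in: Every jar present stands upright (within 0.15 rad) on the floor of the flat steel tray, at rest and let go; the bar is within 0.06 rad of home in its catch and the plunger is up (x of jar0 in the frame of out_tray between -0.085 and 0.085 m and y of jar0 in the frame of out_tray between -0.05 and 0.05 m and z of jar0 in the frame of out_tray between -0.002 and 0.01 m and angle between each of jar0, jar1, jar2, jar3's own z axis and vertical below 0.15 rad and linear speed of each of jar0, jar1, jar2, jar3 below 0.02 m/s and x of jar1 in the frame of out_tray between -0.085 and 0.085 m and y of jar1 in the frame of out_tray between -0.05 and 0.05 m and z of jar1 in the frame of out_tray between -0.002 and 0.01 m and x of jar2 in the frame of out_tray between -0.085 and 0.085 m and y of jar2 in the frame of out_tray between -0.05 and 0.05 m and z of jar2 in the frame of out_tray between -0.002 and 0.01 m and x of jar3 in the frame of out_tray between -0.085 and 0.085 m and y of jar3 in the frame of out_tray between -0.05 and 0.05 m and z of jar3 in the frame of out_tray between -0.002 and 0.01 m and value of joint bar below 0.06 rad and value of joint plunger below 0.003 m); the robot touches nothing.
It fails at once if a bystander is pushed more than 40 mm from its place or knocked over (distance of any of big_jar, reagent, dishes, timer, tip_box, spray from where it was at the start of the episode above 0.04 m or angle between any of big_jar, reagent, dishes, timer, tip_box, spray's own z axis and vertical above 0.6 rad).
Of jar0, jar1, jar2, jar3 only 2 to 3 are there at a start; the rules pass over those that are not, and their reading is None.
At some moment in a run one of jar0, jar1, jar2, jar3 may be knocked a few centimetres aside while the robot is not near it.
Once in a run the grip may slacken for a moment while it holds something.
It also fails if it takes over 210 s, if anything falls off the work surface, if the arm or the gripper's body presses on something with over 40 N, if the wrist force passes 120 N, or if a joint passes its speed limit or range.

## Working session

There is one attempt and no reset: what is moved stays moved. The work goes in short steps, Python scripts to look and compute and a tool call to move; the robot and the scene stay as the last step left them, time stands still between calls to the robot, and variables do not carry over. Pictures are saved under pics/ and viewed, about 12 in all and at most 16, crops included, and the job is handed in when it is done.

Besides the shell and the picture viewer there is one more tool, called after "Emit:" as name(argument=value, ...) on one line, values as JSON. jog_arm: Moves the arm, as the interface text tells. Its arguments: {"type":"object","properties":{"series":{"type":"array"},"squeeze":{"type":"number"}},"required":["series"]}

```bash
mkdir -p pics; ls; cat > h.py <<'E'
import numpy as np, cv2
from plant import monitor, viewer, arm
from scipy.spatial.transform import Rotation as R
def K(m):
    f=240/np.tan(np.radians(m["vertical_fov"])/2)
    return np.array([[f,0,m["cx"]],[0,f,m["cy"]],[0,0,1]])
def cam(name,st=None):
    m=viewer.camera_model(name)
    if name=="wrist":
        st=st or monitor.get_state()
        q=st["tcp_rot"];T=np.eye(4);T[:3,:3]=R.from_quat([q[1],q[2],q[3],q[0]]).as_matrix();T[:3,3]=st["tcp_pos"]
        T=T@np.array(m["tool_from_camera"]); return m,T[:3,:3],T[:3,3]
    return m,np.array(m["rotation"]),np.array(m["eye"])
def ray(name,px,st=None):
    m,Rm,e=cam(name,st)
    u=cv2.undistortPoints(np.array(px,float).reshape(-1,1,2),K(m),np.array(m["dist_coeffs"],float)).reshape(-1,2)
    return e,(Rm@np.c_[u,np.ones(len(u))].T).T
def atz(name,px,z,st=None):
    e,d=ray(name,px,st); return e+d*((z-e[2])/d[:,2])[:,None]
def cloud(name,depth,mask,st=None):
    v,u=np.nonzero(mask&(depth>0)); e,d=ray(name,np.c_[u,v],st)
    return e+d*depth[v,u][:,None]
def proj(name,P,st=None):
    m,Rm,e=cam(name,st)
    return cv2.projectPoints(((np.array(P,float).reshape(-1,3)-e)@Rm),np.zeros(3),np.zeros(3),K(m),np.array(m["dist_coeffs"],float))[0].reshape(-1,2)
def save(n,img): cv2.imwrite("pics/"+n+".png",img[:,:,::-1])
E
python3 - <<'E'
from h import *
for c in("top","scene"):
    im,d=viewer.snapshot(c); save(c+"0",im); np.save(c+"0.npy",d)
    m,Rm,e=cam(c); print(c,e,Rm[:,2],m["dist_coeffs"])
    for n in("jar0","shaker","bar_knob","start_box","out_tray","big_jar","reagent","dishes","timer","tip_box","spray"):
        for r in viewer.masks_of(n,c)[:6]:
            P=cloud(c,d,r["pixels"])
            print(n,round(r["p"],2),np.round(r["point"]),r["pixels"].sum(), np.round(np.median(P,0),3) if len(P) else "", np.round(np.percentile(P,98,axis=0),3) if len(P) else "",np.round(np.percentile(P,2,axis=0),3) if len(P) else "")
    for n in("bay0","bay1","bay2","bar_hinge","bar_knob","plunger_top","shaker","out_tray","start_box"):
        print(n,[(round(r["p"],2),np.round(r["point"]),np.round(atz(c,r["point"],{"b":.137 if "bar" in n else .055,"p":.083}.get(n[0],0)),3)) for r in viewer.spot_point(n,c)[:2]])
E
```

```text
picsTraceback (most recent call last):
  File "<stdin>", line 4, in <module>
IndexError: too many indices for array: array is 1-dimensional, but 2 were indexed
```

```bash
cat > look.py <<'E'
from h import *
for c in("top","scene"):
    im,d=viewer.snapshot(c); save(c+"0",im); np.save(c+"0.npy",d)
    m,Rm,e=cam(c); print(c,e,Rm[:,2],m["dist_coeffs"])
    for n in("jar0","shaker","bar_knob","start_box","out_tray","big_jar","reagent","dishes","timer","tip_box","spray"):
        for r in viewer.masks_of(n,c)[:6]:
            P=cloud(c,d,r["pixels"])
            print(n,round(r["p"],2),np.round(r["point"]),r["pixels"].sum(), np.round(np.median(P,0),3) if len(P) else "", np.round(np.percentile(P,98,axis=0),3) if len(P) else "",np.round(np.percentile(P,2,axis=0),3) if len(P) else "")
    for n in("bay0","bay1","bay2","bar_hinge","bar_knob","plunger_top","shaker","out_tray","start_box"):
        print(n,[(round(r["p"],2),np.round(r["point"]),np.round(atz(c,r["point"],{"b":.137 if "bar" in n else .055,"p":.083}.get(n[0],0)),3)) for r in viewer.spot_point(n,c)[:2]])
E
sed -i 's/return m,np.array(m\["rotation"\]),np.array(m\["eye"\])/q=np.array(m["rotation"]); return m,R.from_quat(q[[1,2,3,0]]).as_matrix(),np.array(m["eye"])/' h.py
python3 -c "
from h import *
print(viewer.camera_model('top'),viewer.camera_model('wrist'),monitor.get_state())"
python3 look.py
```

```text
{'vertical_fov': 54.39786021553658, 'cx': 322.34605022615784, 'cy': 236.9945747001908, 'dist_coeffs': array([-0.03057452,  0.        ,  0.        ,  0.        ,  0.        ]), 'eye': array([ 0.36232117, -0.02828086,  1.33402751]), 'rotation': array([ 0.05468225, -0.69775845,  0.71296142, -0.04276692])} {'vertical_fov': 61.164219542370766, 'cx': 315.5667250902649, 'cy': 239.851051399495, 'dist_coeffs': array([-0.09381023,  0.        ,  0.        ,  0.        ,  0.        ]), 'tool_from_camera': array([[ 2.97387144e-04, -9.62689096e-01, -2.70609710e-01,
         6.70590259e-02],
       [ 9.99999812e-01,  1.41262596e-04,  5.96412919e-04,
        -2.29325987e-04],
       [-5.35933184e-04, -2.70609836e-01,  9.62688958e-01,
        -1.72010843e-01],
       [ 0.00000000e+00,  0.00000000e+00,  0.00000000e+00,
         1.00000000e+00]])} {'clock': 0.05, 'joint_positions': array([ 1.07671199e+00,  2.63495125e-01, -4.89499021e-02,  1.25939165e+00,
        2.88924427e-05,  1.41546443e+00]), 'qvel': array([ 0.00029989, -0.00132035,  0.00158862,  0.00011007, -0.00118474,
        0.00038284]), 'joi
[... 5573 characters left out ...]
bay2 [(0.79, array([302., 244.]), array([[ 0.522, -0.019,  0.055]])), (0.77, array([299., 225.]), array([[ 0.465, -0.011,  0.055]]))]
bar_hinge [(0.59, array([307., 266.]), array([[ 0.638, -0.045,  0.137]]))]
bar_knob [(0.69, array([396., 249.]), array([[0.648, 0.148, 0.137]])), (0.32, array([503., 269.]), array([[0.758, 0.339, 0.137]]))]
plunger_top [(0.72, array([186., 221.]), array([[ 0.403, -0.264,  0.083]]))]
shaker [(0.82, array([302., 256.]), array([[ 0.514, -0.019,  0.   ]]))]
out_tray [(0.9, array([203., 303.]), array([[ 0.578, -0.267,  0.   ]])), (0.42, array([305., 263.]), array([[ 0.535, -0.017,  0.   ]]))]
start_box [(0.9, array([190., 242.]), array([[ 0.398, -0.267,  0.   ]]))]
```

```bash
python3 - <<'E'
import cv2,numpy as np
a=cv2.imread("pics/top0.png");b=cv2.imread("pics/scene0.png")
cv2.imwrite("pics/a1.png",cv2.resize(a[150:340,130:550],None,fx=1.9,fy=1.9,interpolation=cv2.INTER_CUBIC))
cv2.imwrite("pics/a2.png",cv2.resize(b[160:240,320:450],None,fx=6,fy=6,interpolation=cv2.INTER_CUBIC))
E
```

```text
(no output)
```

View pics/a1.png

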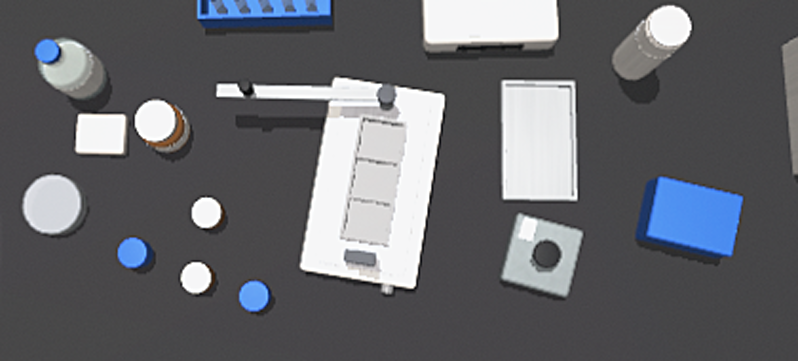

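View pics/a2.png

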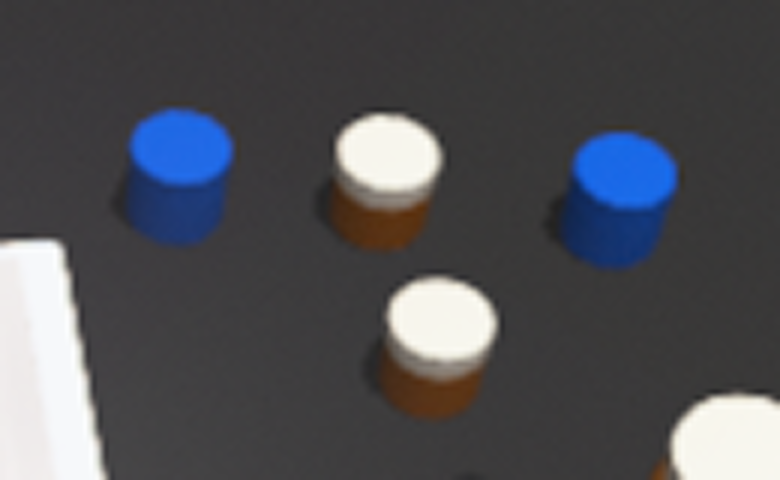

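```bash
cat > meas.py <<'E'
from h import *
for c in("top","scene"):
    d=np.load(c+"0.npy"); im=cv2.imread("pics/%s0.png"%c); v,u=np.mgrid[0:480,0:640]; 
    e,dd=ray(c,np.c_[u.ravel(),v.ravel()]); P=(e+dd*d.ravel()[:,None]).reshape(480,640,3)
    X,Y,Z=P[...,0],P[...,1],P[...,2]; ok=d>0
    def rect(n,m):
        p=P[m][:,:2].astype(np.float32); r=cv2.minAreaRect(p*1000); print(c,n,np.round(r[0],1),np.round(r[1],1),round(r[2],1),len(p))
    def comp(m,seed):
        k,l=cv2.connectedComponents(m.astype(np.uint8)); i,j=np.round(proj(c,seed)[0]).astype(int); return l==l[j,i]
    g=im.min(2)
    rect("deck",comp(ok&(Z>.04)&(Z<.062)&(X>.3)&(abs(Y)<.2)&(g>150),[.4,-.03,.05]))
    rect("outtray",ok&(Z>.009)&(Z<.03)&(abs(X-.58)<.14)&(Y<-.19)&(Y>-.36)&(X>.478))
    rect("box",ok&(Z>.036)&(Z<.055)&(abs(X-.41)<.08)&(Y<-.19)&(Y>-.33))
    rect("plunger",ok&(Z>.07)&(Z<.095)&(abs(X-.41)<.08)&(Y<-.19)&(Y>-.33))
    rect("bar",ok&(Z>.1)&(Z<.119)&(abs(X-.63)<.1)&(Y>-.03)&(Y<.25))
    rect("knob",ok&(Z>.14)&(Z<.16)&(abs(X-.63)<.1)&(Y>.03)&(Y<.25))
    rect("hinge",ok&(Z>.118)&(Z<.16)&(abs(X-.63)<.1)&(Y>-.1)&(Y<.0))
    rect("catch",ok&(Z>.115)&(Z<.14)&(abs(X-.42)<.06)&(Y>-.1)&(Y<.1))
    for n,(x,y) in dict(A=(.386,.238),B=(.48,.225)).items():
        m=ok&(Z>.036)&(Z<.05)&(np.hypot(X-x,Y-y)<.04)&(g>120); rect(n,m)
        print(n,P[m].mean(0))
E
python3 meas.py
```

```text
top deck [519.3 -18.4] [168.9 286.3] 79.2 5124
top outtray [ 603.4 -266. ] [240.6 129.9] 4.2 639
top box [ 407.8 -260.6] [101.8 100.6] 73.2 1154
top plunger [ 406.8 -261.5] [38.7 37.3] 87.4 180
top bar [637.5  85.4] [230.1  19.2] 87.0 550
top knob [640.7 154.3] [16.8 17. ] 2.8 43
top hinge [630.9 -40.5] [23.7 25.7] 55.0 72
top catch [406.6  -4.5] [29.6 18. ] 79.5 85
top A [384.9 241.6] [42.  40.9] 47.2 195
A [0.38491486 0.24216353 0.04213942]
top B [479.8 226.9] [42.  39.4] 86.7 190
B [0.47965377 0.22726875 0.04238674]
scene deck [522.  -20.9] [168.7 291.8] 79.3 3310
scene outtray [ 580. -271.] [110.5 187.2] 88.2 796
scene box [ 409.5 -263.1] [101.3 103.2] 74.5 1251
scene plunger [ 407.3 -262.2] [38.2 39. ] 64.1 208
scene bar [639.1  83.4] [226.1  22. ] 87.3 871
scene knob [644.1 150.8] [16.9 18.1] 74.0 73
scene hinge [632.3 -29. ] [28.5 52.7] 1.9 127
scene catch [407.   -7.1] [29.8 22.6] 77.6 105
scene A [384.4 240.3] [41.2 46.3] 67.3 178
A [0.38623679 0.23937863 0.04227987]
scene B [480.  225.6] [40.5 45.1] 69.0 198
B [0.4808542  0.22483927 0.0423726 ]
```

View pics/top0.png

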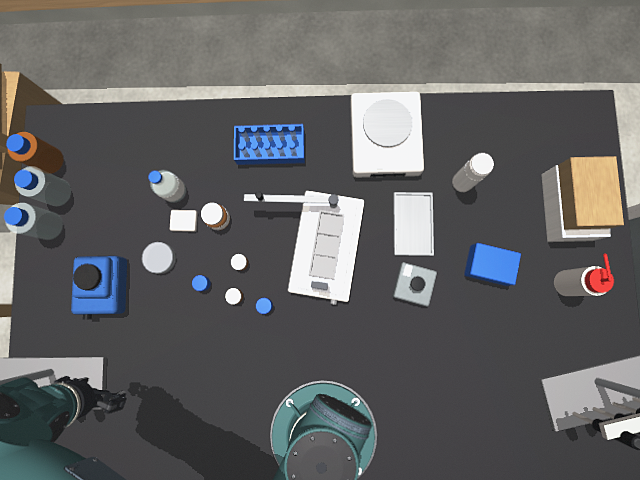

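Candidates (top px): white-cap amber at (234,296) and (239,262) are the jars. Look-alikes are blue at (200,284) and (264,306), and the big jar at (215,215). The crop confirms amber bodies with white caps for the two I chose, so I'm going to jar A.

Emit:
jog_arm(series=[{"x": 26,"y": -32,"az": 3,"claw": -0.5},{"x": 26,"y": -32,"az": 3,"claw": -0.5},{"x": 26,"y": -32,"az": 2.7,"claw": -0.5},{"x": 26,"y": -32,"claw": -0.5},{"x": 26,"y": -32,"claw": -0.5},{"x": 26,"y": -32,"claw": -0.5},{"x": 26,"y": -32,"z": -20,"claw": -0.5},{"x": 26,"y": -30,"z": -31,"claw": -0.5},{"x": 2.5,"z": -30,"claw": -0.5},{"claw": -0.5},{"claw": -0.5}], squeeze=40)

```text
invalid input at $.series[0]: expected keys x, y, z, ax, ay, az, claw
```

```bash
cat > w.py <<'E'
from h import *
import sys
st=monitor.get_state(); im,d=viewer.snapshot("wrist"); save(sys.argv[1],im)
print(st["clock"],st["tcp_pos"],st["tcp_rot"],st["grip_width"],st["force"])
for r in viewer.masks_of("jar0","wrist"):
    P=cloud("wrist",d,r["pixels"],st)
    if len(P)<50: continue
    col=im[r["pixels"]].mean(0)
    top=P[P[:,2]>P[:,2].max()-.008]
    q=cv2.minAreaRect((top[:,:2]*1000).astype(np.float32))
    print(round(r["p"],2),np.round(r["point"]),col.round(),"c",np.round(q[0],1),np.round(q[1],1),"ztop",np.percentile(P[:,2],95).round(4))
E
python3 w.py w1
```

```text
2.15 [0.17450441 0.4951598  0.20145526] [-7.59029675e-06  1.68601815e-01  9.85684243e-01 -1.85062570e-05] 0.9972976085245185 [ 0.14621705 -0.60738459  0.53858779]
0.94 [ 90. 466.] [ 65. 129. 215.] c [164.8 436.1] [2.2 9.6] ztop 0.0424
```

Emit:
jog_arm(series=[{"x": 26,"y": -32,"z": 0,"ax": 0,"ay": 0,"az": 3,"claw": -0.5},{"x": 26,"y": -32,"z": 0,"ax": 0,"ay": 0,"az": 3,"claw": -0.5},{"x": 26,"y": -32,"z": 0,"ax": 0,"ay": 0,"az": 2.7,"claw": -0.5},{"x": 26,"y": -32,"z": 0,"ax": 0,"ay": 0,"az": 0,"claw": -0.5},{"x": 26,"y": -32,"z": 0,"ax": 0,"ay": 0,"az": 0,"claw": -0.5},{"x": 26,"y": -32,"z": 0,"ax": 0,"ay": 0,"az": 0,"claw": -0.5},{"x": 26,"y": -32,"z": -20,"ax": 0,"ay": 0,"az": 0,"claw": -0.5},{"x": 26,"y": -30,"z": -31,"ax": 0,"ay": 0,"az": 0,"claw": -0.5},{"x": 2.5,"y": 0,"z": -30,"ax": 0,"ay": 0,"az": 0,"claw": -0.5},{"x": 0,"y": 0,"z": 0,"ax": 0,"ay": 0,"az": 0,"claw": -0.5},{"x": 0,"y": 0,"z": 0,"ax": 0,"ay": 0,"az": 0,"claw": -0.5}], squeeze=40)

```text
clock: 3.62
tcp_pos: [0.3852, 0.2416, 0.1215]
tcp_rot: [0.0, 0.093, 0.996, 0.0]
force: [0.5, 0.6, 0.2]
grip_width: 0.746
```

```bash
python3 w.py w2
```

```text
3.625 [0.3851582  0.24160713 0.12152111] [3.84402912e-04 9.30547514e-02 9.95660893e-01 2.26715313e-04] 0.7464667144624741 [0.5418614  0.59817685 0.21831955]
0.87 [454. 254.] [ 56. 105. 177.] c [422.1 334.1] [44. 43.] ztop 0.0426
0.79 [319. 355.] [183. 176. 164.] c [478.1 225.8] [43.  43.5] ztop 0.0425
0.78 [186. 213.] [ 47.  98. 174.] c [356.  156.4] [43.  42.9] ztop 0.0425
0.76 [319. 231.] [209. 207. 202.] c [383.7 240.7] [42.7 43. ] ztop 0.0425
```

View pics/w2.png

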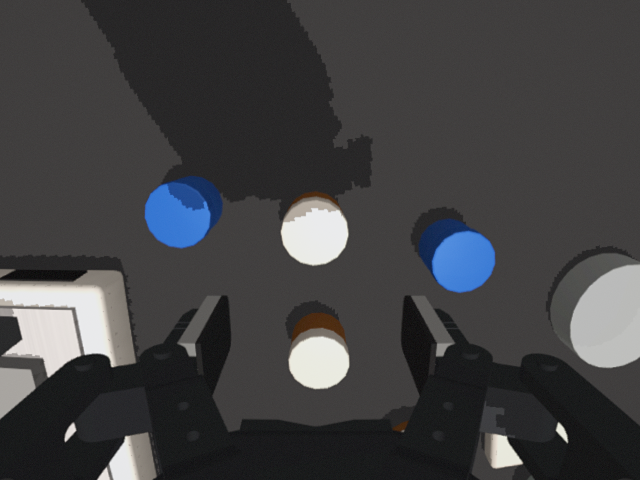

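Wrist view shows jar A at (319,231), B at (319,355), and the blue ones aside with room for the fingers. Now I'll descend, grip and lift.

Emit:
jog_arm(series=[{"x": -1,"y": -1,"z": -40,"ax": 0,"ay": 0,"az": 0,"claw": -0.5},{"x": 0,"y": 0,"z": -40,"ax": 0,"ay": 0,"az": 0,"claw": -0.5},{"x": 0,"y": 0,"z": -27,"ax": 0,"ay": 0,"az": 0,"claw": -0.5},{"x": 0,"y": 0,"z": 0,"ax": 0,"ay": 0,"az": 0,"claw": -0.5},{"x": 0,"y": 0,"z": 0,"ax": 0,"ay": 0,"az": 0,"claw": 1},{"x": 0,"y": 0,"z": 0,"ax": 0,"ay": 0,"az": 0,"claw": 1},{"x": 0,"y": 0,"z": 0,"ax": 0,"ay": 0,"az": 0,"claw": 1},{"x": 0,"y": 0,"z": 0,"ax": 0,"ay": 0,"az": 0,"claw": 1},{"x": 0,"y": 0,"z": 20,"ax": 0,"ay": 0,"az": 0,"claw": 1},{"x": 0,"y": 0,"z": 40,"ax": 0,"ay": 0,"az": 0,"claw": 1},{"x": 0,"y": 0,"z": 60,"ax": 0,"ay": 0,"az": 0,"claw": 1},{"x": 0,"y": 0,"z": 20,"ax": 0,"ay": 0,"az": 0,"claw": 1}], squeeze=40)

```text
clock: 5.22
tcp_pos: [0.3851, 0.2406, 0.1567]
tcp_rot: [0.002, 0.093, 0.996, 0.001]
force: [0.0, 0.8, -1.1]
grip_width: 0.0
```

```bash
python3 w.py w3; python3 - <<'E'
from h import *
im,d=viewer.snapshot("scene"); p=proj("scene",monitor.get_state()["tcp_pos"])[0].astype(int); print(p)
save("s1",cv2.resize(im[p[1]-60:p[1]+90,p[0]-100:p[0]+100],None,fx=3,fy=3))
E
```

```text
5.225 [0.38507651 0.24061069 0.15666573] [1.87013228e-03 9.33163713e-02 9.95634303e-01 9.44524442e-04] 0.0003254600087229479 [ 0.04458966  0.75629287 -1.09023054]
0.92 [441. 241.] [ 73. 131. 208.] c [421.9 333.9] [43.4 42.2] ztop 0.0426
0.83 [319. 217.] [239. 237. 234.] c [383.4 240.8] [42.4 42.2] ztop 0.0426
0.58 [200. 201.] [ 65. 127. 210.] c [356.3 156.7] [42.2 43.1] ztop 0.0426
[389 152]
```

View pics/w3.png

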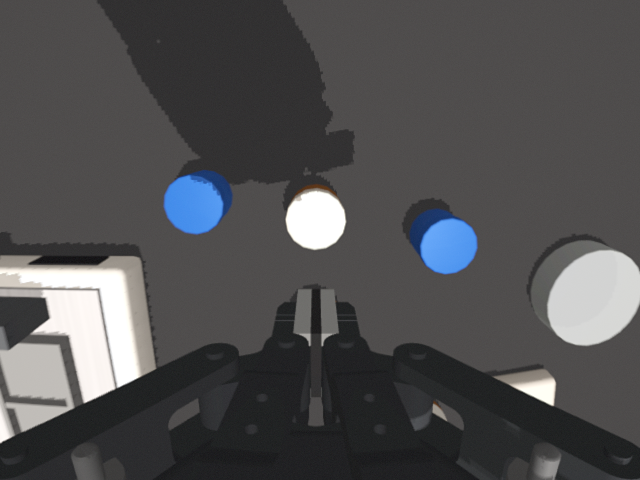

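View pics/s1.png

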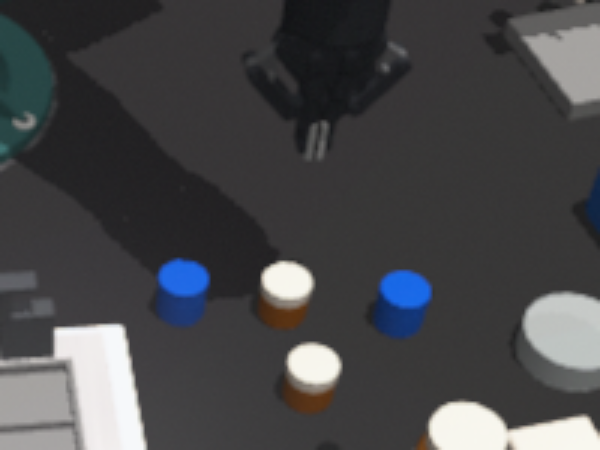

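```bash
python3 - <<'E'
from h import *
st=monitor.get_state()
print(proj("wrist",st["tcp_pos"],st)); print(proj("scene",st["tcp_pos"]),proj("top",st["tcp_pos"]))
E
```

```text
[[316.33096039 279.69709405]]
[[389.83345996 152.15613914]] [[224.28273347 294.95175721]]
```

Emit:
jog_arm(series=[{"x": -1,"y": 0,"z": -40,"ax": 0,"ay": 0,"az": 0,"claw": -0.5},{"x": 0,"y": 0,"z": -40,"ax": 0,"ay": 0,"az": 0,"claw": -0.5},{"x": 0,"y": 0,"z": -20,"ax": 0,"ay": 0,"az": 0,"claw": -0.5},{"x": 0,"y": 0,"z": 0,"ax": 0,"ay": 0,"az": 0,"claw": -0.5},{"x": 0,"y": 0,"z": -20,"ax": 0,"ay": 0,"az": 0,"claw": -0.5},{"x": 0,"y": 0,"z": -10,"ax": 0,"ay": 0,"az": 0,"claw": -0.5},{"x": 0,"y": 0,"z": -8,"ax": 0,"ay": 0,"az": 0,"claw": -0.5},{"x": 0,"y": 0,"z": 0,"ax": 0,"ay": 0,"az": 0,"claw": -0.5}], squeeze=40)

```text
clock: 6.38
tcp_pos: [0.3829, 0.2401, 0.0154]
tcp_rot: [-0.0, 0.093, 0.996, -0.0]
force: [-0.3, 0.5, -0.1]
grip_width: 0.745
```

```bash
python3 w.py w4;  python3 - <<'E'
from h import *
im,d=viewer.snapshot("scene"); p=proj("scene",monitor.get_state()["tcp_pos"])[0].astype(int); print(p)
a=cv2.resize(im[p[1]-60:p[1]+40,p[0]-60:p[0]+60],(480,400))
b=cv2.resize(cv2.imread("pics/w4.png"),(320,240))[:,:,::-1]
o=np.zeros((400,800,3),np.uint8); o[:,:480]=a; o[:240,480:]=b; save("s2",o)
E
```

```text
6.375 [0.38288055 0.24010283 0.01539264] [-1.84299741e-04  9.33504290e-02  9.95633293e-01 -9.37920175e-05] 0.7454774374509389 [-0.29925966  0.46458156 -0.06269258]
0.72 [532. 320.] [ 66. 125. 195.] c [383.4 299.3] [11.   0.9] ztop 0.0424
0.7 [321. 296.] [222. 211. 200.] c [383.9 240.5] [43.1 43.3] ztop 0.0425
0.7 [114. 266.] [ 66. 130. 207.] c [356.2 156.3] [43.1 43.9] ztop 0.0424
0.66 [321. 414.] [114.  71.  35.] c [459.3 227.7] [24.5  5. ] ztop 0.0183
[382 191]
```

View pics/s2.png

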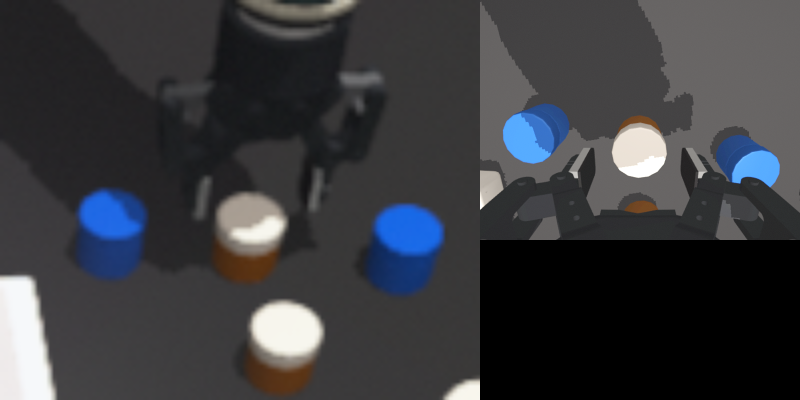

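```bash
python3 - <<'E'
from h import *
st=monitor.get_state()
for c in ("wrist","scene","top"):
    im,d=viewer.snapshot(c); P=cloud(c,d,np.ones(d.shape,bool),st if c=="wrist" else None)
    t=np.array(st["tcp_pos"]); q=st["tcp_rot"]; L=(P-t)@R.from_quat([q[1],q[2],q[3],q[0]]).as_matrix()
    m=(abs(L[:,0])<.045)&(abs(L[:,1])<.07)&(L[:,2]<.02)&(L[:,2]>-.06)
    Q=L[m]
    for s in(-1,1):
        f=Q[(Q[:,1]*s>.026)]
        print(c,s,len(f),"min",np.round(np.percentile(f,[2],axis=0),3),"max",np.round(np.percentile(f,98,axis=0),3), "lowest z",np.round(np.sort(f[:,2])[-5:],3)) if len(f) else None
        for z0 in np.arange(-.06,.02,.01):
            g=f[(f[:,2]>z0)&(f[:,2]<=z0+.01)]
            if len(g): print("  z",round(z0,3),len(g),"x",np.round(np.percentile(g[:,0],[2,98]),3),"y",np.round(np.percentile(g[:,1],[2,98]),3))
E
```

```text
wrist -1 16687 min [[-0.04  -0.069 -0.057]] max [ 0.043 -0.027  0.018] lowest z [0.018 0.018 0.018 0.019 0.019]
  z -0.06 960 x [-0.011  0.01 ] y [-0.046 -0.032]
  z -0.05 752 x [-0.012  0.01 ] y [-0.045 -0.032]
  z -0.04 160 x [-0.011  0.009] y [-0.038 -0.032]
  z -0.03 736 x [0.    0.023] y [-0.07  -0.066]
  z -0.02 408 x [0.    0.023] y [-0.07  -0.066]
  z -0.01 414 x [0.001 0.022] y [-0.07  -0.067]
  z 0.0 366 x [0.001 0.022] y [-0.07  -0.066]
  z 0.01 12891 x [-0.041  0.044] y [-0.069 -0.027]
wrist 1 14565 min [[-0.04   0.027 -0.057]] max [0.044 0.069 0.018] lowest z [0.018 0.018 0.018 0.019 0.019]
  z -0.06 975 x [-0.011  0.01 ] y [0.031 0.045]
  z -0.05 729 x [-0.012  0.01 ] y [0.031 0.044]
  z -0.04 167 x [-0.011  0.009] y [0.031 0.037]
  z 0.01 12694 x [-0.041  0.044] y [0.027 0.069]
scene -1 432 min [[-0.044 -0.069 -0.056]] max [ 0.042 -0.027  0.019] lowest z [0.019 0.019 0.019 0.019 0.02 ]
  z -0.06 25 x [-0.015  0.005] y [-0.047 -0.034]
  z -0.05 10 x [-0.015 -0.004] y [-0.044 -0.036]
  z -0.04 2 x [-0.01  -0.005] y [-0.039 -0.038]
  z -0.03 7 x [0.001 0.018] y [-0.07  -0
[... 171 characters left out ...]
z [0.02 0.02 0.02 0.02 0.02]
  z -0.06 26 x [-0.013  0.01 ] y [0.03  0.045]
  z -0.05 15 x [-0.014  0.008] y [0.031 0.042]
  z -0.04 4 x [-0.01   0.005] y [0.031 0.036]
  z 0.0 5 x [-0.034  0.028] y [0.03 0.06]
  z 0.01 362 x [-0.043  0.042] y [0.028 0.069]
top -1 375 min [[-0.043 -0.07  -0.025]] max [ 0.043 -0.027  0.02 ] lowest z [0.02 0.02 0.02 0.02 0.02]
  z -0.04 1 x [0.014 0.014] y [-0.067 -0.067]
  z -0.03 15 x [0.    0.022] y [-0.07  -0.065]
  z 0.0 6 x [-0.041  0.02 ] y [-0.06  -0.047]
  z 0.01 353 x [-0.043  0.043] y [-0.069 -0.027]
top 1 10 min [[-0.045  0.027  0.012]] max [-0.039  0.038  0.019] lowest z [0.016 0.016 0.016 0.018 0.019]
  z 0.01 10 x [-0.045 -0.039] y [0.027 0.038]
```

The pads' tips actually lie about 36 mm behind the reported TCP at this opening (seen by both wrist and scene depth), so the first grip closed just above the cap. I'll correct for that and go 35 mm lower.

Emit:
jog_arm(series=[{"x": 0.5,"y": 0.5,"z": -15,"ax": 0,"ay": 0,"az": 0,"claw": -0.5},{"x": 0,"y": 0,"z": -12,"ax": 0,"ay": 0,"az": 0,"claw": -0.5},{"x": 0,"y": 0,"z": -8,"ax": 0,"ay": 0,"az": 0,"claw": -0.5},{"x": 0,"y": 0,"z": 0,"ax": 0,"ay": 0,"az": 0,"claw": -0.5},{"x": 0,"y": 0,"z": 0,"ax": 0,"ay": 0,"az": 0,"claw": 1},{"x": 0,"y": 0,"z": 0,"ax": 0,"ay": 0,"az": 0,"claw": 1},{"x": 0,"y": 0,"z": 0,"ax": 0,"ay": 0,"az": 0,"claw": 1},{"x": 0,"y": 0,"z": 0,"ax": 0,"ay": 0,"az": 0,"claw": 1}], squeeze=40)

```text
clock: 7.68
tcp_pos: [0.3837, 0.2408, -0.019]
tcp_rot: [0.0, 0.093, 0.996, 0.0]
force: [-1.9, 0.0, 5.9]
grip_width: 0.506
```

Emit:
jog_arm(series=[{"x": 0,"y": 0,"z": 15,"ax": 0,"ay": 0,"az": 0,"claw": 1},{"x": 0,"y": 0,"z": 40,"ax": 0,"ay": 0,"az": 0,"claw": 1},{"x": 0,"y": 0,"z": 55,"ax": 0,"ay": 0,"az": 0,"claw": 1},{"x": 0,"y": 0,"z": 40,"ax": 0,"ay": 0,"az": 0,"claw": 1},{"x": 8,"y": -40,"z": 0,"ax": 0,"ay": 0,"az": 0,"claw": 1},{"x": 13,"y": -45,"z": 0,"ax": 0,"ay": 0,"az": 0,"claw": 1},{"x": 14,"y": -45,"z": 0,"ax": 0,"ay": 0,"az": 0,"claw": 1},{"x": 14,"y": -40,"z": 0,"ax": 0,"ay": 0,"az": 0,"claw": 1},{"x": 14,"y": -40,"z": 0,"ax": 0,"ay": 0,"az": 0,"claw": 1},{"x": 16,"y": -40,"z": 0,"ax": 0,"ay": 0,"az": 0,"claw": 1},{"x": 0,"y": 0,"z": 0,"ax": 0,"ay": 0,"az": 0,"claw": 1}], squeeze=40)

```text
clock: 9.05
tcp_pos: [0.4634, -0.0116, 0.1305]
tcp_rot: [0.0, 0.095, 0.995, -0.0]
force: [-0.8, 0.0, -1.3]
grip_width: 0.503
```

```bash
python3 w.py w5
```

```text
9.05 [ 0.46340483 -0.01155974  0.13048598] [ 2.59095109e-04  9.48973444e-02  9.95487011e-01 -1.96424779e-04] 0.5027782648726248 [-0.7778004   0.00900591 -1.33936431]
0.91 [537.  27.] [ 37.  78. 144.] c [362.1 154.5] [43.6 32.3] ztop 0.0427
0.61 [318. 335.] [142. 132. 121.] c [463.6 -11.9] [42.6 44.3] ztop 0.1919
0.56 [619. 184.] [93. 79. 65.] c [477.6 209.5] [13.2 38.9] ztop 0.0421
```

View pics/w5.png

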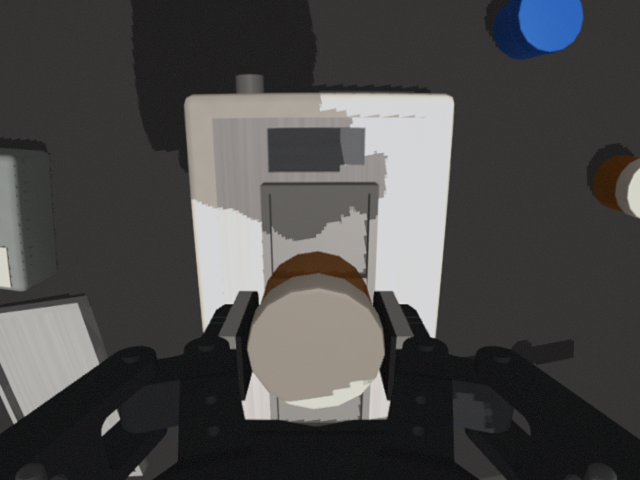

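```bash
python3 - <<'E'
from h import *
st=monitor.get_state(); im,d=viewer.snapshot("wrist"); P=cloud("wrist",d,np.ones(d.shape,bool),st)
a=np.radians(-10.7); X=np.array([np.cos(a),np.sin(a)]);Y=np.array([-X[1],X[0]]); C=np.array([.5205,-.0195])
S=np.c_[(P[:,:2]-C)@X,(P[:,:2]-C)@Y]
rim=(P[:,2]>.0615)&(P[:,2]<.069)&(abs(S[:,0])<.11)&(abs(S[:,1])<.05); s=S[rim]
print(rim.sum(),np.percentile(s,[1,99],axis=0))
for x0 in np.arange(-.1,-.02,.01):
    g=s[(s[:,0]>x0)&(s[:,0]<x0+.01)]
    if len(g): print(round(x0,3),len(g),np.percentile(g[:,1],[1,99]).round(4))
deck=(abs(P[:,2]-.05)<.004)&(abs(S[:,1])<.12)&(abs(S[:,0])<.2); s=S[deck]; print("deck xmin",np.percentile(s[:,0],.5)); 
for x0 in(-.12,-.09,-.06,-.03):
    g=s[(s[:,0]>x0)&(s[:,0]<x0+.02)]; print(x0,np.percentile(g[:,1],[.5,99.5]).round(4))
ct=(P[:,2]>.12)&(P[:,2]<.14)&(abs(S[:,0]+.115)<.03)&(abs(S[:,1])<.05); print("catch",np.percentile(S[ct],[1,99],axis=0).round(4))
print("jar in shaker",(np.array([.4636,-.0119])-C)@np.c_[X,Y])
E
```

```text
3142 [[-0.09130916 -0.03613003]
 [ 0.07175665  0.03369973]]
-0.1 327 [-0.0356  0.0328]
-0.09 941 [-0.0359  0.0334]
-0.08 290 [-0.0362  0.0338]
-0.07 287 [-0.0362  0.0337]
-0.06 273 [-0.036   0.0337]
-0.05 268 [-0.0363  0.0337]
-0.04 235 [-0.0361  0.0336]
-0.03 79 [-0.0364  0.0339]
deck xmin -0.13084894909632372
-0.12 [-0.0663  0.0638]
-0.09 [-0.0659  0.067 ]
-0.06 [-0.0657  0.0634]
-0.03 [-0.0659  0.0665]
catch [[-0.124  -0.0231]
 [-0.106   0.0064]]
jar in shaker [-0.05732173 -0.00309657]
```

Emit:
jog_arm(series=[{"x": -1.3,"y": 2.2,"z": -25,"ax": 0,"ay": 0,"az": 0,"claw": 1},{"x": 0,"y": 0,"z": -25,"ax": 0,"ay": 0,"az": 0,"claw": 1},{"x": 0,"y": 0,"z": -22,"ax": 0,"ay": 0,"az": 0,"claw": 1},{"x": 0,"y": 0,"z": -14,"ax": 0,"ay": 0,"az": 0,"claw": 1},{"x": 0,"y": 0,"z": -8,"ax": 0,"ay": 0,"az": 0,"claw": 1},{"x": 0,"y": 0,"z": 0,"ax": 0,"ay": 0,"az": 0,"claw": 1},{"x": 0,"y": 0,"z": 0,"ax": 0,"ay": 0,"az": 0,"claw": 1}], squeeze=40)

```text
clock: 10.07
tcp_pos: [0.4613, -0.0068, 0.0368]
tcp_rot: [0.0, 0.093, 0.996, 0.0]
force: [0.3, 0.8, -1.2]
grip_width: 0.506
```

Emit:
jog_arm(series=[{"x": 0,"y": 0,"z": 0,"ax": 0,"ay": 0,"az": 0,"claw": -0.5},{"x": 0,"y": 0,"z": 0,"ax": 0,"ay": 0,"az": 0,"claw": -0.5},{"x": 0,"y": 0,"z": 0,"ax": 0,"ay": 0,"az": 0,"claw": -0.5},{"x": 0,"y": 0,"z": 25,"ax": 0,"ay": 0,"az": 0,"claw": -0.5},{"x": 0,"y": 0,"z": 45,"ax": 0,"ay": 0,"az": 0,"claw": -0.5},{"x": 0,"y": 30,"z": 20,"ax": 0,"ay": 0,"az": 0,"claw": -0.5},{"x": 3,"y": 50,"z": 0,"ax": 0,"ay": 0,"az": 0,"claw": -0.5},{"x": 4,"y": 50,"z": 0,"ax": 0,"ay": 0,"az": 0,"claw": -0.5},{"x": 5,"y": 50,"z": 0,"ax": 0,"ay": 0,"az": 0,"claw": -0.5},{"x": 5,"y": 50,"z": 0,"ax": 0,"ay": 0,"az": 0,"claw": -0.5},{"x": 0,"y": 3,"z": 0,"ax": 0,"ay": 0,"az": 0,"claw": -0.5},{"x": 0,"y": 0,"z": 0,"ax": 0,"ay": 0,"az": 0,"claw": -0.5}], squeeze=40)

```text
clock: 11.58
tcp_pos: [0.478, 0.2258, 0.1264]
tcp_rot: [-0.0, 0.093, 0.996, -0.0]
force: [0.3, 0.1, -1.0]
grip_width: 0.747
```

```bash
python3 w.py w6
```

```text
11.575 [0.47798094 0.22575318 0.1263538 ] [-1.50752391e-04  9.30009336e-02  9.95665999e-01 -1.46760913e-04] 0.7473529759913177 [ 0.29613672  0.11661367 -0.96870796]
0.86 [317. 231.] [197. 194. 191.] c [478.  225.9] [42.9 42.2] ztop 0.0426
0.76 [173.  63.] [ 28.  62. 121.] c [356.4 156.6] [43.1 42.4] ztop 0.0427
0.71 [463. 114.] [ 54. 102. 174.] c [422.  333.9] [43.  43.3] ztop 0.0428
0.51 [  6. 284.] [86. 63. 45.] c [470.8  13.8] [10.5 23.9] ztop 0.0638
```

Emit:
jog_arm(series=[{"x": 0,"y": 0,"z": -45,"ax": 0,"ay": 0,"az": 0,"claw": -0.5},{"x": 0,"y": 0,"z": -45,"ax": 0,"ay": 0,"az": 0,"claw": -0.5},{"x": 0,"y": 0,"z": -35,"ax": 0,"ay": 0,"az": 0,"claw": -0.5},{"x": 0,"y": 0,"z": -20,"ax": 0,"ay": 0,"az": 0,"claw": -0.5},{"x": 0,"y": 0,"z": 0,"ax": 0,"ay": 0,"az": 0,"claw": -0.5},{"x": 0,"y": 0,"z": 0,"ax": 0,"ay": 0,"az": 0,"claw": 1},{"x": 0,"y": 0,"z": 0,"ax": 0,"ay": 0,"az": 0,"claw": 1},{"x": 0,"y": 0,"z": 0,"ax": 0,"ay": 0,"az": 0,"claw": 1},{"x": 0,"y": 0,"z": 0,"ax": 0,"ay": 0,"az": 0,"claw": 1}], squeeze=40)

```text
clock: 12.8
tcp_pos: [0.479, 0.2256, -0.0173]
tcp_rot: [0.001, 0.093, 0.996, -0.0]
force: [-1.0, -4.1, 8.8]
grip_width: 0.506
```

Emit:
jog_arm(series=[{"x": 0,"y": 0,"z": 15,"ax": 0,"ay": 0,"az": 0,"claw": 1},{"x": 0,"y": 0,"z": 40,"ax": 0,"ay": 0,"az": 0,"claw": 1},{"x": 0,"y": 0,"z": 50,"ax": 0,"ay": 0,"az": 0,"claw": 1},{"x": 0,"y": 0,"z": 40,"ax": 0,"ay": 0,"az": 0,"claw": 1},{"x": 8,"y": -40,"z": 0,"ax": 0,"ay": 0,"az": 0,"claw": 1},{"x": 8,"y": -45,"z": 0,"ax": 0,"ay": 0,"az": 0,"claw": 1},{"x": 8,"y": -45,"z": 0,"ax": 0,"ay": 0,"az": 0,"claw": 1},{"x": 8,"y": -45,"z": 0,"ax": 0,"ay": 0,"az": 0,"claw": 1},{"x": 8,"y": -45,"z": 0,"ax": 0,"ay": 0,"az": 0,"claw": 1},{"x": 2.5,"y": -26,"z": 0,"ax": 0,"ay": 0,"az": 0,"claw": 1},{"x": 0,"y": 0,"z": 0,"ax": 0,"ay": 0,"az": 0,"claw": 1},{"x": 0,"y": 0,"z": 0,"ax": 0,"ay": 0,"az": 0,"claw": 1}], squeeze=40)

```text
clock: 14.3
tcp_pos: [0.5206, -0.0197, 0.1269]
tcp_rot: [0.0, 0.093, 0.996, 0.0]
force: [0.3, -0.5, -1.1]
grip_width: 0.505
```

```bash
python3 w.py w7
```

```text
14.3 [ 0.52061883 -0.019708    0.12689576] [2.46112564e-04 9.33510778e-02 9.95633219e-01 9.66446103e-05] 0.5050625636707122 [ 0.31135123 -0.54301729 -1.05742097]
0.61 [316. 329.] [137. 127. 116.] c [520. -20.] [43.4 43.2] ztop 0.1865
```

```bash
python3 - <<'E'
from h import *
for c in("top","wrist"):
    st=monitor.get_state(); im,d=viewer.snapshot(c); P=cloud(c,d,np.ones(d.shape,bool),st if c=="wrist" else None)
    m=(P[:,2]>.085)&(P[:,2]<.105)&(np.hypot(P[:,0]-.4615,P[:,1]+.007)<.05)
    print(c,m.sum(), cv2.minAreaRect((P[m][:,:2]*1000).astype(np.float32)) if m.sum() else "",np.percentile(P[m][:,2],[5,95]) if m.sum() else "")
E
```

```text
top 0  
wrist 7322 ((447.57611083984375, -5.171335220336914), (43.71119689941406, 71.83255004882812), 82.34738159179688) [0.09452837 0.09936889]
```

View pics/w7.png

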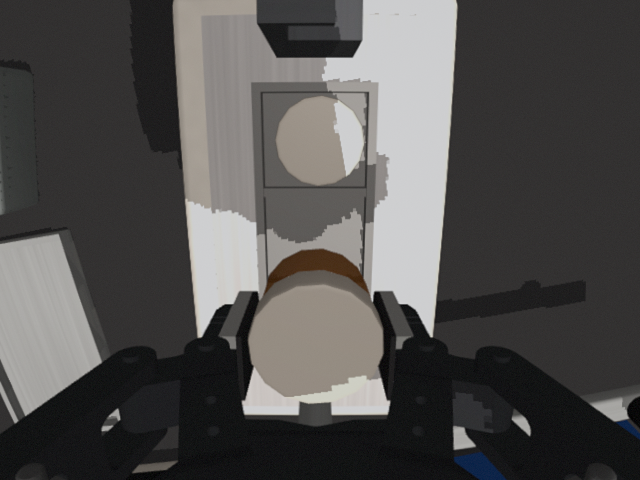

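Jar A stands in bay0 (320,140), and the held jar B is over bay1.

Emit:
jog_arm(series=[{"x": 0,"y": 0,"z": -30,"ax": 0,"ay": 0,"az": 0,"claw": 1},{"x": 0,"y": 0,"z": -28,"ax": 0,"ay": 0,"az": 0,"claw": 1},{"x": 0,"y": 0,"z": -20,"ax": 0,"ay": 0,"az": 0,"claw": 1},{"x": 0,"y": 0,"z": -10,"ax": 0,"ay": 0,"az": 0,"claw": 1},{"x": 0,"y": 0,"z": 0,"ax": 0,"ay": 0,"az": 0,"claw": 1},{"x": 0,"y": 0,"z": 0,"ax": 0,"ay": 0,"az": 0,"claw": -0.5},{"x": 0,"y": 0,"z": 0,"ax": 0,"ay": 0,"az": 0,"claw": -0.5},{"x": 0,"y": 0,"z": 0,"ax": 0,"ay": 0,"az": 0,"claw": -0.5},{"x": 0,"y": 0,"z": 30,"ax": 0,"ay": 0,"az": 0,"claw": -0.5},{"x": 0,"y": 0,"z": 50,"ax": 0,"ay": 0,"az": 0,"claw": -0.5},{"x": 0,"y": 0,"z": 40,"ax": 0,"ay": 0,"az": 0,"claw": -0.5},{"x": 0,"y": 0,"z": 0,"ax": 0,"ay": 0,"az": 0,"claw": -0.5}], squeeze=40)

```text
clock: 16.0
tcp_pos: [0.5222, -0.0205, 0.1613]
tcp_rot: [0.003, 0.093, 0.996, -0.0]
force: [0.3, -0.0, -0.5]
grip_width: 0.754
```

```bash
cat > jars.py <<'E'
from h import *
a=np.radians(-10.7); X=np.array([np.cos(a),np.sin(a)]);Y=np.array([-X[1],X[0]]); C=np.array([.5203,-.0207])
def cyl(c,z0,z1,box,st=None):
    im,d=viewer.snapshot(c); P=cloud(c,d,np.ones(d.shape,bool),st)
    m=(P[:,2]>z0)&(P[:,2]<z1)&(abs(P[:,0]-box[0])<box[2])&(abs(P[:,1]-box[1])<box[3])
    return P[m]
if __name__=="__main__":
    for c in("top","scene"):
        im,d=viewer.snapshot(c)
        for r in viewer.masks_of("jar0",c):
            P=cloud(c,d,r["pixels"])
            if len(P)<40: continue
            t=P[P[:,2]>np.percentile(P[:,2],95)-.006]; q=cv2.minAreaRect((t[:,:2]*1000).astype(np.float32))
            s=np.array(q[0])/1000-C
            print(c,round(r["p"],2),np.round(r["point"]),im[r["pixels"]].mean(0).round(),"c",np.round(q[0],1),np.round(q[1],1),"zt",np.percentile(P[:,2],95).round(4),"shaker",np.round([s@X,s@Y],4))
E
python3 jars.py; python3 - <<'E'
from jars import *
c="top"; P=cyl(c,.14,.16,(.643,.153,.03,.05)); print("knob",cv2.minAreaRect((P[:,:2]*1000).astype(np.float32)))
E
```

```text
top 0.5 [200. 283.] [ 89. 147. 220.] c [423.6 336.4] [40.2 38.8] zt 0.0467 shaker [-0.1613  0.333 ]
scene 0.88 [348. 191.] [ 33.  78. 163.] c [356.5 155.7] [41.  44.7] zt 0.0453 shaker [-0.1938  0.1429]
scene 0.84 [301. 238.] [180. 168. 157.] c [522.4 -21.9] [38.2 41.6] zt 0.0998 shaker [ 0.0023 -0.0008]
scene 0.81 [424. 190.] [ 23.  78. 170.] c [423.  333.6] [39.8 45.6] zt 0.0449 shaker [-0.1614  0.3301]
scene 0.8 [299. 217.] [158. 147. 136.] c [462.6  -7.6] [41.7 43.7] zt 0.1 shaker [-0.0592  0.0021]
scene 0.7 [307. 261.] [187. 185. 184.] c [584.1  22.9] [322.6 191.9] zt 0.1166 shaker [0.0546 0.0547]
knob ((641.4198608398438, 154.1746826171875), (17.040428161621094, 16.69896125793457), 35.51136779785156)
```

Emit:
jog_arm(series=[{"x": 15,"y": 22,"z": 0,"ax": 0,"ay": 0,"az": 0,"claw": 0},{"x": 21,"y": 30,"z": 0,"ax": 0,"ay": 0,"az": 0,"claw": 0},{"x": 21,"y": 30,"z": 0,"ax": 0,"ay": 0,"az": 0,"claw": 0},{"x": 21,"y": 30,"z": 0,"ax": 0,"ay": 0,"az": 0,"claw": 0},{"x": 21,"y": 30,"z": 0,"ax": 0,"ay": 0,"az": 0,"claw": 0},{"x": 21,"y": 32,"z": 0,"ax": 0,"ay": 0,"az": 0,"claw": 0},{"x": 0,"y": 0,"z": 0,"ax": 0,"ay": 0,"az": 0,"claw": 0},{"x": 0,"y": 0,"z": 0,"ax": 0,"ay": 0,"az": 0,"claw": 0}], squeeze=20)

```text
clock: 17.25
tcp_pos: [0.6402, 0.1536, 0.1576]
tcp_rot: [-0.001, 0.093, 0.996, -0.0]
force: [-0.8, -0.3, -0.0]
grip_width: 0.503
```

```bash
python3 w.py w8; python3 - <<'E'
from h import *
st=monitor.get_state(); im,d=viewer.snapshot("wrist"); t=np.array(st["tcp_pos"])
P=cloud("wrist",d,np.ones(d.shape,bool),st)
m=(P[:,2]>.145)&(P[:,2]<.158)&(np.hypot(P[:,0]-.642,P[:,1]-.153)<.03); print("knob",m.sum(),cv2.minAreaRect((P[m][:,:2]*1000).astype(np.float32)),np.percentile(P[m][:,2],95))
h=np.array([.6333,-.0421]); k0=np.array([.6425,.1535]); a0=np.degrees(np.arctan2(*(k0-h)[::-1])); print(a0,np.hypot(*(k0-h)))
A=np.linspace(a0,169.5,10); p=h+.195*np.c_[np.cos(np.radians(A)),np.sin(np.radians(A))]; print(np.round(np.diff(p,axis=0)*1000,1),p[-1])
E
```

```text
17.25 [0.64015357 0.15355999 0.1576148 ] [-7.48992722e-04  9.32709089e-02  9.95640449e-01 -2.69492326e-04] 0.5029288230338617 [-0.83367308 -0.34843412 -0.0391789 ]
0.88 [ 25. 107.] [129. 116. 100.] c [524.2  -7.3] [18.8 41.8] ztop 0.0972
0.56 [27. 21.] [104.  86.  68.] c [476.6   4.7] [11.8 23.2] ztop 0.0967
0.28 [207. 269.] [147. 146. 143.] c [642.4 152.8] [17.4 17.4] ztop 0.1511
knob 1113 ((642.4620971679688, 152.78567504882812), (17.44831085205078, 17.389026641845703), 70.17073059082031) 0.15241089253022103
87.3070911279489 0.195816240388789
[[-31.   -1. ]
 [-30.5  -5.9]
 [-29.2 -10.7]
 [-27.1 -15.2]
 [-24.3 -19.3]
 [-21.  -22.9]
 [-17.1 -25.9]
 [-12.7 -28.3]
 [ -8.1 -30. ]] [ 0.44156529 -0.00656407]
```

View pics/w8.png

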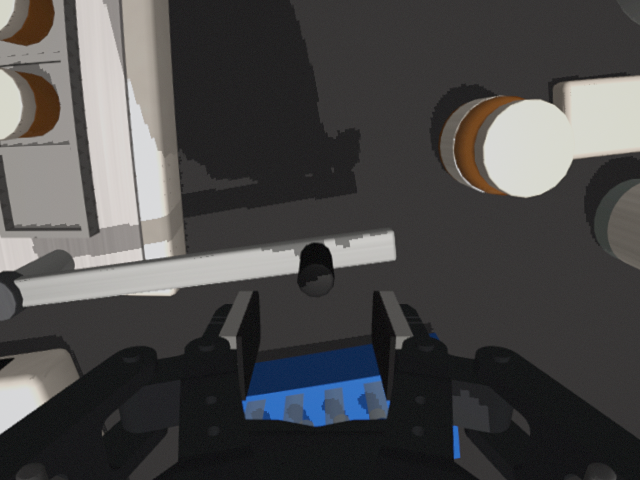

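Knob is centred between the fingers at (316,270). Descend and grip it.

Emit:
jog_arm(series=[{"x": 2,"y": -0.5,"z": -25,"ax": 0,"ay": 0,"az": 0,"claw": 0},{"x": 0,"y": 0,"z": -25,"ax": 0,"ay": 0,"az": 0,"claw": 0},{"x": 0,"y": 0,"z": -14,"ax": 0,"ay": 0,"az": 0,"claw": 0},{"x": 0,"y": 0,"z": 0,"ax": 0,"ay": 0,"az": 0,"claw": 0},{"x": 0,"y": 0,"z": 0,"ax": 0,"ay": 0,"az": 0,"claw": 1},{"x": 0,"y": 0,"z": 0,"ax": 0,"ay": 0,"az": 0,"claw": 1},{"x": 0,"y": 0,"z": 0,"ax": 0,"ay": 0,"az": 0,"claw": 1},{"x": 0,"y": 0,"z": 0,"ax": 0,"ay": 0,"az": 0,"claw": 1}], squeeze=20)

```text
clock: 18.4
tcp_pos: [0.6433, 0.1531, 0.0955]
tcp_rot: [0.001, 0.093, 0.996, -0.0]
force: [-1.6, -3.5, 7.4]
grip_width: 0.199
```

Emit:
jog_arm(series=[{"x": -16,"y": 0,"z": 0,"ax": 0,"ay": 0,"az": 0,"claw": 1},{"x": -15,"y": -1,"z": 0,"ax": 0,"ay": 0,"az": 0,"claw": 1},{"x": -30.5,"y": -5.9,"z": 0,"ax": 0,"ay": 0,"az": 0,"claw": 1},{"x": -29.2,"y": -10.7,"z": 0,"ax": 0,"ay": 0,"az": 0,"claw": 1},{"x": -27.1,"y": -15.2,"z": 0,"ax": 0,"ay": 0,"az": 0,"claw": 1},{"x": -24.3,"y": -19.3,"z": 0,"ax": 0,"ay": 0,"az": 0,"claw": 1},{"x": 0,"y": 0,"z": 0,"ax": 0,"ay": 0,"az": 0,"claw": 1}], squeeze=20)

```text
clock: 19.27
tcp_pos: [0.497, 0.1025, 0.095]
tcp_rot: [-0.002, 0.093, 0.996, 0.002]
force: [-13.5, 14.4, 9.8]
grip_width: 0.202
```

Emit:
jog_arm(series=[{"x": -26.9,"y": -22.5,"z": 0,"ax": 0,"ay": 0,"az": 0,"claw": 1},{"x": -16.9,"y": -25.6,"z": 0,"ax": 0,"ay": 0,"az": 0,"claw": 1},{"x": 0,"y": 0,"z": 0,"ax": 0,"ay": 0,"az": 0,"claw": 1}], squeeze=20)

```text
clock: 19.65
tcp_pos: [0.4555, 0.0527, 0.095]
tcp_rot: [-0.0, 0.094, 0.996, 0.0]
force: [-7.5, 4.5, 7.6]
grip_width: 0.203
```

Emit:
jog_arm(series=[{"x": -13.5,"y": -27.8,"z": 0,"ax": 0,"ay": 0,"az": 0,"claw": 1},{"x": -6,"y": -18,"z": 0,"ax": 0,"ay": 0,"az": 0,"claw": 1},{"x": -2.5,"y": -13,"z": 0,"ax": 0,"ay": 0,"az": 0,"claw": 1},{"x": 0,"y": -2,"z": 0,"ax": 0,"ay": 0,"az": 0,"claw": 1},{"x": 0,"y": 0,"z": 0,"ax": 0,"ay": 0,"az": 0,"claw": 1}], squeeze=20)

```text
clock: 20.27
tcp_pos: [0.4349, -0.0044, 0.0947]
tcp_rot: [-0.0, 0.093, 0.996, 0.004]
force: [-2.1, 28.1, 9.6]
grip_width: 0.204
```

Contact with the stop (+28 N in y). Release and lift.

Emit:
jog_arm(series=[{"x": 0,"y": 1,"z": 0,"ax": 0,"ay": 0,"az": 0,"claw": 0},{"x": 0,"y": 0,"z": 0,"ax": 0,"ay": 0,"az": 0,"claw": 0},{"x": 0,"y": 0,"z": 0,"ax": 0,"ay": 0,"az": 0,"claw": 0},{"x": 0,"y": 0,"z": 25,"ax": 0,"ay": 0,"az": 0,"claw": 0},{"x": 0,"y": 0,"z": 45,"ax": 0,"ay": 0,"az": 0,"claw": 0},{"x": 0,"y": -20,"z": 10,"ax": 0,"ay": 0,"az": 0,"claw": 0},{"x": 0,"y": -40,"z": 0,"ax": 0,"ay": 0,"az": 0,"claw": 0},{"x": -5,"y": -50,"z": 0,"ax": 0,"ay": 0,"az": 0,"claw": 1},{"x": -5,"y": -50,"z": 0,"ax": 0,"ay": 0,"az": 0,"claw": 1},{"x": -10,"y": -50,"z": 0,"ax": 0,"ay": 0,"az": 0,"claw": 1},{"x": -5,"y": -43,"z": 0,"ax": 0,"ay": 0,"az": 0,"claw": 1},{"x": 0,"y": 0,"z": 0,"ax": 0,"ay": 0,"az": 0,"claw": 1}], squeeze=20)

```text
clock: 21.78
tcp_pos: [0.4094, -0.2622, 0.1741]
tcp_rot: [-0.0, 0.095, 0.995, -0.0]
force: [0.1, 0.3, -0.6]
grip_width: -0.0
```

```bash
cat > bar.py <<'E'
from jars import *
for c in("top","scene"):
    im,d=viewer.snapshot(c); P=cloud(c,d,np.ones(d.shape,bool))
    near=(abs(P[:,0]-.53)<.17)&(abs(P[:,1])<.12)
    for n,a,b in(("bar",.108,.119),("knob",.145,.158)):
        m=near&(P[:,2]>a)&(P[:,2]<b)
        if m.sum(): print(c,n,m.sum(),[np.round(v,1) for v in cv2.minAreaRect((P[m][:,:2]*1000).astype(np.float32))])
    m=(P[:,2]>.07)&(P[:,2]<.1)&(np.hypot(P[:,0]-.407,P[:,1]+.262)<.04); 
    if m.sum(): print("plunger",m.sum(),cv2.minAreaRect((P[m][:,:2]*1000).astype(np.float32)),np.median(P[m][:,2]))
    save("bar_"+c,im)
E
python3 bar.py; python3 jars.py|grep -v "p [234]"; python3 w.py w9
```

```text
top bar 506 [array([520.1, -25.1]), array([ 31. , 250.4]), np.float64(79.4)]
top knob 40 [array([442.5,  -4.8]), array([15.4, 15.3]), np.float64(0.0)]
plunger 55 ((406.08050537109375, -249.0555877685547), (20.147926330566406, 22.13921356201172), 54.742889404296875) 0.08218754856978272
scene bar 576 [array([525.6, -24.7]), array([ 29.5, 246.6]), np.float64(81.5)]
scene knob 48 [array([441.9,  -5.8]), array([15.2, 16.3]), np.float64(54.2)]
plunger 207 ((407.987548828125, -262.393798828125), (38.922027587890625, 37.04616928100586), 68.84138488769531) 0.08340611874843584
top 0.48 [318. 266.] [243. 244. 244.] c [464.7  -5.6] [40.4 29.5] zt 0.1022 shaker [-0.0575  0.0045]
top 0.47 [329. 239.] [233. 233. 233.] c [519.1 -16.8] [40.7 30.7] zt 0.1027 shaker [-0.0019  0.0036]
top 0.47 [199. 282.] [ 82. 138. 225.] c [423.2 335.9] [40.1 40.3] zt 0.0462 shaker [-0.1616  0.3324]
top 0.46 [264. 304.] [ 94. 154. 240.] c [356.5 157.3] [38.5 40.4] zt 0.0465 shaker [-0.194   0.1445]
scene 0.77 [351. 189.] [ 32.  78. 166.] c [356.9 155. ] [41.3 42.7] zt 0.0452 shaker [-0.1932  0.1423]
scene 0.76 [424. 193.] [ 22.  74. 162.] c [425.5 331. ] [41.4 38.2] zt 0.0449 shaker [-0.1584  0.3279]
scene 0.67 [294. 237.] [169. 160. 152.] c [550.7 -27. ] [17.9 48.2] zt 0.1142 shaker [ 0.031  -0.0006]
scene 0.55 [304. 216.] [181. 172. 162.] c [464.   -7.8] [41.9 41.9] zt 0.1008 shaker [-0.0577  0.0022]
scene 0.23 [299. 257.] [201. 199. 198.] c [522.4 -24.2] [ 29.7 255.8] zt 0.117 shaker [ 0.0027 -0.003 ]
22.075 [ 0.40996543 -0.25874261  0.17459202] [2.60962418e-05 9.27109766e-02 9.95693062e-01 3.08502185e-06] 0.0011277412271307233 [ 0.23313714 -0.38673173 -0.85533002]
0.97 [624. 306.] [87. 69. 52.] c [519.1 -38.6] [ 8.9 32.4] ztop 0.0964
0.68 [632. 232.] [65. 41. 20.] c [462.1 -25.9] [28.6  6.7] ztop 0.0782
```

Emit:
jog_arm(series=[{"x": -2.5,"y": -3.3,"z": -35,"ax": 0,"ay": 0,"az": 0,"claw": 1},{"x": 0,"y": 0,"z": -35,"ax": 0,"ay": 0,"az": 0,"claw": 1},{"x": 0,"y": 0,"z": -25,"ax": 0,"ay": 0,"az": 0,"claw": 1},{"x": 0,"y": 0,"z": -13,"ax": 0,"ay": 0,"az": 0,"claw": 1},{"x": 0,"y": 0,"z": -6,"ax": 0,"ay": 0,"az": 0,"claw": 1},{"x": 0,"y": 0,"z": 0,"ax": 0,"ay": 0,"az": 0,"claw": 1}])

```text
clock: 22.92
tcp_pos: [0.4075, -0.263, 0.0608]
tcp_rot: [0.0, 0.093, 0.996, -0.0]
force: [0.8, 0.0, -0.6]
grip_width: 0.006
```

Emit:
jog_arm(series=[{"x": 0,"y": 0,"z": -4,"ax": 0,"ay": 0,"az": 0,"claw": 1},{"x": 0,"y": 0,"z": 0,"ax": 0,"ay": 0,"az": 0,"claw": 1}])

```text
clock: 23.18
tcp_pos: [0.4074, -0.263, 0.0566]
tcp_rot: [0.0, 0.093, 0.996, -0.0]
force: [-0.0, -0.2, -0.0]
grip_width: -0.003
```

Emit:
jog_arm(series=[{"x": 0,"y": 0,"z": -3,"ax": 0,"ay": 0,"az": 0,"claw": 1},{"x": 0,"y": 0,"z": -3,"ax": 0,"ay": 0,"az": 0,"claw": 1},{"x": 0,"y": 0,"z": 0,"ax": 0,"ay": 0,"az": 0,"claw": 1}])

```text
clock: 23.55
tcp_pos: [0.4075, -0.2631, 0.0505]
tcp_rot: [0.0, 0.093, 0.996, -0.0]
force: [0.2, -0.7, 3.5]
grip_width: 0.003
```

Emit:
jog_arm(series=[{"x": 0,"y": 0,"z": -3,"ax": 0,"ay": 0,"az": 0,"claw": 1},{"x": 0,"y": 0,"z": -3,"ax": 0,"ay": 0,"az": 0,"claw": 1},{"x": 0,"y": 0,"z": 0,"ax": 0,"ay": 0,"az": 0,"claw": 1}])

```text
clock: 23.92
tcp_pos: [0.4075, -0.2631, 0.0444]
tcp_rot: [0.0, 0.093, 0.996, -0.0]
force: [-0.1, 0.6, 5.1]
grip_width: -0.002
```

Emit:
jog_arm(series=[{"x": 0,"y": 0,"z": -4,"ax": 0,"ay": 0,"az": 0,"claw": 1},{"x": 0,"y": 0,"z": -3,"ax": 0,"ay": 0,"az": 0,"claw": 1},{"x": 0,"y": 0,"z": 0,"ax": 0,"ay": 0,"az": 0,"claw": 1}])

```text
clock: 24.3
tcp_pos: [0.4076, -0.2632, 0.0381]
tcp_rot: [0.0, 0.093, 0.996, -0.0]
force: [-1.9, 1.5, 16.5]
grip_width: -0.002
```

Emit:
jog_arm(series=[{"x": 0,"y": 0,"z": -2,"ax": 0,"ay": 0,"az": 0,"claw": 1},{"x": 0,"y": 0,"z": -1,"ax": 0,"ay": 0,"az": 0,"claw": 1},{"x": 0,"y": 0,"z": 0,"ax": 0,"ay": 0,"az": 0,"claw": 1}])

```text
clock: 24.68
tcp_pos: [0.4081, -0.2636, 0.0375]
tcp_rot: [0.002, 0.093, 0.996, -0.001]
force: [-13.2, 10.6, 65.9]
grip_width: 0.001
```

The plunger is hard on its stop. Back off and return above the knob.

Emit:
jog_arm(series=[{"x": 0,"y": 0,"z": 20,"ax": 0,"ay": 0,"az": 0,"claw": 1},{"x": 0,"y": 0,"z": 50,"ax": 0,"ay": 0,"az": 0,"claw": 1},{"x": 0,"y": 0,"z": 55,"ax": 0,"ay": 0,"az": 0,"claw": 1},{"x": 0,"y": 40,"z": 0,"ax": 0,"ay": 0,"az": 0,"claw": 0},{"x": 8,"y": 50,"z": 0,"ax": 0,"ay": 0,"az": 0,"claw": 0},{"x": 8,"y": 50,"z": 0,"ax": 0,"ay": 0,"az": 0,"claw": 0},{"x": 8,"y": 50,"z": 0,"ax": 0,"ay": 0,"az": 0,"claw": 0},{"x": 8,"y": 50,"z": 0,"ax": 0,"ay": 0,"az": 0,"claw": 0},{"x": 2,"y": 17,"z": 0,"ax": 0,"ay": 0,"az": 0,"claw": 0},{"x": 0,"y": 0,"z": 0,"ax": 0,"ay": 0,"az": 0,"claw": 0},{"x": 0,"y": 0,"z": 0,"ax": 0,"ay": 0,"az": 0,"claw": 0}])

```text
clock: 26.05
tcp_pos: [0.4412, -0.0065, 0.1593]
tcp_rot: [-0.0, 0.093, 0.996, -0.0]
force: [-0.0, 0.2, 0.2]
grip_width: 0.499
```

```bash
cat > knob.py <<'E'
from h import *
st=monitor.get_state(); im,d=viewer.snapshot("wrist"); save("wk%d"%(st["clock"]*10),im)
P=cloud("wrist",d,np.ones(d.shape,bool),st); t=np.array(st["tcp_pos"])
m=(P[:,2]>.145)&(P[:,2]<.158)&(np.hypot(*(P[:,:2]-t[:2]).T)<.05); print(t,"knob",m.sum(),cv2.minAreaRect((P[m][:,:2]*1000).astype(np.float32)))
E
python3 knob.py; python3 bar.py
```

```text
[ 0.44116067 -0.00650073  0.15928378] knob 1115 ((441.22406005859375, -5.798827171325684), (17.301815032958984, 17.502723693847656), 64.5258560180664)
top bar 105 [array([612.8, -37. ]), array([23.3, 59.7]), np.float64(74.5)]
plunger 180 ((406.8414306640625, -261.1273498535156), (38.01939392089844, 37.40986633300781), 89.42863464355469) 0.08308944423910958
scene bar 571 [array([525.4, -24.6]), array([ 29.6, 249. ]), np.float64(81.4)]
scene knob 51 [array([442.6,  -6.3]), array([15.3, 18.4]), np.float64(61.2)]
plunger 207 ((408.2132873535156, -262.52252197265625), (38.275760650634766, 39.60464096069336), 83.030517578125) 0.08355649257291353
```

Plunger is up again and the knob is at home. Grip it and swing the bar open.

Emit:
jog_arm(series=[{"x": 0,"y": 0.5,"z": -25,"ax": 0,"ay": 0,"az": 0,"claw": 0},{"x": 0,"y": 0,"z": -25,"ax": 0,"ay": 0,"az": 0,"claw": 0},{"x": 0,"y": 0,"z": -14,"ax": 0,"ay": 0,"az": 0,"claw": 0},{"x": 0,"y": 0,"z": 0,"ax": 0,"ay": 0,"az": 0,"claw": 0},{"x": 0,"y": 0,"z": 0,"ax": 0,"ay": 0,"az": 0,"claw": 1},{"x": 0,"y": 0,"z": 0,"ax": 0,"ay": 0,"az": 0,"claw": 1},{"x": 0,"y": 0,"z": 0,"ax": 0,"ay": 0,"az": 0,"claw": 1},{"x": 0,"y": 0,"z": 0,"ax": 0,"ay": 0,"az": 0,"claw": 1}], squeeze=20)

```text
clock: 27.2
tcp_pos: [0.4418, -0.0055, 0.0961]
tcp_rot: [0.001, 0.093, 0.996, -0.0]
force: [-0.4, 0.1, 7.3]
grip_width: 0.2
```

Emit:
jog_arm(series=[{"x": 3,"y": 13,"z": 0,"ax": 0,"ay": 0,"az": 0,"claw": 1},{"x": 3.8,"y": 13,"z": 0,"ax": 0,"ay": 0,"az": 0,"claw": 1},{"x": 10.4,"y": 25.1,"z": 0,"ax": 0,"ay": 0,"az": 0,"claw": 1},{"x": 13.9,"y": 23.4,"z": 0,"ax": 0,"ay": 0,"az": 0,"claw": 1},{"x": 17.9,"y": 22.3,"z": 0,"ax": 0,"ay": 0,"az": 0,"claw": 1},{"x": 0,"y": 0,"z": 0,"ax": 0,"ay": 0,"az": 0,"claw": 1}], squeeze=20)

```text
clock: 27.95
tcp_pos: [0.4915, 0.0929, 0.0959]
tcp_rot: [0.001, 0.092, 0.996, 0.0]
force: [-0.5, 1.5, 7.6]
grip_width: 0.204
```

Emit:
jog_arm(series=[{"x": 20.5,"y": 18.5,"z": 0,"ax": 0,"ay": 0,"az": 0,"claw": 1},{"x": 23.9,"y": 16.3,"z": 0,"ax": 0,"ay": 0,"az": 0,"claw": 1},{"x": 27.6,"y": 13.1,"z": 0,"ax": 0,"ay": 0,"az": 0,"claw": 1},{"x": 29.4,"y": 8.7,"z": 0,"ax": 0,"ay": 0,"az": 0,"claw": 1},{"x": 23.5,"y": 3,"z": 0,"ax": 0,"ay": 0,"az": 0,"claw": 1},{"x": 0,"y": 0,"z": 0,"ax": 0,"ay": 0,"az": 0,"claw": 1},{"x": 0,"y": 0,"z": 0,"ax": 0,"ay": 0,"az": 0,"claw": 1},{"x": 0,"y": 0,"z": 0,"ax": 0,"ay": 0,"az": 0,"claw": 0},{"x": 0,"y": 0,"z": 0,"ax": 0,"ay": 0,"az": 0,"claw": 0},{"x": 0,"y": 0,"z": 10,"ax": 0,"ay": 0,"az": 0,"claw": 0},{"x": 0,"y": 0,"z": 40,"ax": 0,"ay": 0,"az": 0,"claw": 0},{"x": 0,"y": 0,"z": 35,"ax": 0,"ay": 0,"az": 0,"claw": 0}], squeeze=20)

```text
clock: 29.45
tcp_pos: [0.6151, 0.1509, 0.1824]
tcp_rot: [0.0, 0.093, 0.996, -0.0]
force: [0.7, 0.2, 0.7]
grip_width: 0.503
```

```bash
python3 knob.py; python3 jars.py
```

```text
[0.6151394  0.15086932 0.1824168 ] knob 901 ((613.2261962890625, 152.19497680664062), (16.988283157348633, 17.15355110168457), 80.47698974609375)
top 0.71 [323. 264.] [245. 246. 246.] c [463.3  -5.4] [39.9 40.1] zt 0.1014 shaker [-0.0589  0.0044]
top 0.66 [327. 242.] [244. 244. 244.] c [520.1 -18.1] [41.  41.8] zt 0.1013 shaker [-0.0007  0.0026]
scene 0.89 [300. 217.] [196. 188. 178.] c [463.2  -6.9] [41.7 42.5] zt 0.1006 shaker [-0.0586  0.0029]
scene 0.84 [349. 189.] [ 30.  69. 144.] c [357.8 153.5] [40.1 44.7] zt 0.0452 shaker [-0.192  0.141]
scene 0.76 [299. 235.] [185. 174. 162.] c [520.2 -20.1] [40.6 45.8] zt 0.1 shaker [-0.0002  0.0005]
```

Emit:
jog_arm(series=[{"x": -15,"y": -27,"z": 0,"ax": 0,"ay": 0,"az": 0,"claw": -0.5},{"x": -20,"y": -36,"z": 0,"ax": 0,"ay": 0,"az": 0,"claw": -0.5},{"x": -20,"y": -36,"z": 0,"ax": 0,"ay": 0,"az": 0,"claw": -0.5},{"x": -20,"y": -36,"z": 0,"ax": 0,"ay": 0,"az": 0,"claw": -0.5},{"x": -20,"y": -36,"z": 0,"ax": 0,"ay": 0,"az": 0,"claw": -0.5},{"x": 0,"y": 0,"z": -25,"ax": 0,"ay": 0,"az": 0,"claw": -0.5},{"x": 0,"y": 0,"z": -30,"ax": 0,"ay": 0,"az": 0,"claw": -0.5},{"x": 0,"y": 0,"z": 0,"ax": 0,"ay": 0,"az": 0,"claw": -0.5},{"x": 0,"y": 0,"z": 0,"ax": 0,"ay": 0,"az": 0,"claw": -0.5}], squeeze=40)

```text
clock: 30.82
tcp_pos: [0.5203, -0.02, 0.1261]
tcp_rot: [0.0, 0.093, 0.996, -0.0]
force: [0.9, 0.2, 0.8]
grip_width: 0.751
```

```bash
python3 w.py w10
```

```text
30.825 [ 0.52034079 -0.01998459  0.12609317] [ 5.02780441e-05  9.32639732e-02  9.95641416e-01 -1.68342792e-05] 0.750921626777155 [0.93928703 0.21189243 0.76269515]
0.82 [322. 145.] [154. 147. 140.] c [461.6  -7. ] [43.4 42.4] ztop 0.0977
0.59 [314. 252.] [158. 153. 146.] c [520.  -20.2] [42.7 43.1] ztop 0.0975
```

Emit:
jog_arm(series=[{"x": 0,"y": 0,"z": -35,"ax": 0,"ay": 0,"az": 0,"claw": -0.5},{"x": 0,"y": 0,"z": -30,"ax": 0,"ay": 0,"az": 0,"claw": -0.5},{"x": 0,"y": 0,"z": -23,"ax": 0,"ay": 0,"az": 0,"claw": -0.5},{"x": 0,"y": 0,"z": 0,"ax": 0,"ay": 0,"az": 0,"claw": -0.5},{"x": 0,"y": 0,"z": 0,"ax": 0,"ay": 0,"az": 0,"claw": 1},{"x": 0,"y": 0,"z": 0,"ax": 0,"ay": 0,"az": 0,"claw": 1},{"x": 0,"y": 0,"z": 0,"ax": 0,"ay": 0,"az": 0,"claw": 1},{"x": 0,"y": 0,"z": 0,"ax": 0,"ay": 0,"az": 0,"claw": 1},{"x": 0,"y": 0,"z": 20,"ax": 0,"ay": 0,"az": 0,"claw": 1},{"x": 0,"y": 0,"z": 50,"ax": 0,"ay": 0,"az": 0,"claw": 1},{"x": 0,"y": 0,"z": 50,"ax": 0,"ay": 0,"az": 0,"claw": 1},{"x": 0,"y": 0,"z": 0,"ax": 0,"ay": 0,"az": 0,"claw": 1}], squeeze=40)

```text
clock: 32.42
tcp_pos: [0.5223, -0.0204, 0.1618]
tcp_rot: [0.004, 0.093, 0.996, -0.0]
force: [-0.4, -0.9, -0.8]
grip_width: 0.504
```

Emit:
jog_arm(series=[{"x": 12,"y": -30,"z": 0,"ax": 0,"ay": 0,"az": 0,"claw": 1},{"x": 16,"y": -40,"z": 0,"ax": 0,"ay": 0,"az": 0,"claw": 1},{"x": 16,"y": -40,"z": 0,"ax": 0,"ay": 0,"az": 0,"claw": 1},{"x": 16,"y": -40,"z": 0,"ax": 0,"ay": 0,"az": 0,"claw": 1},{"x": 16,"y": -40,"z": 0,"ax": 0,"ay": 0,"az": 0,"claw": 1},{"x": 16,"y": -40,"z": 0,"ax": 0,"ay": 0,"az": 0,"claw": 1},{"x": 8,"y": -22,"z": 0,"ax": 0,"ay": 0,"az": 0,"claw": 1},{"x": 0,"y": 0,"z": 0,"ax": 0,"ay": 0,"az": 0,"claw": 1},{"x": 0,"y": 0,"z": 0,"ax": 0,"ay": 0,"az": 0,"claw": 1}], squeeze=40)

```text
clock: 33.55
tcp_pos: [0.6199, -0.2714, 0.1573]
tcp_rot: [-0.0, 0.093, 0.996, 0.0]
force: [1.2, -0.3, -0.8]
grip_width: 0.499
```

```bash
python3 w.py w11; python3 - <<'E'
from h import *
st=monitor.get_state(); im,d=viewer.snapshot("wrist"); P=cloud("wrist",d,np.ones(d.shape,bool),st)
m=(P[:,2]>.011)&(P[:,2]<.019)&(abs(P[:,0]-.58)<.13)&(abs(P[:,1]+.27)<.075); print(m.sum(),cv2.minAreaRect((P[m][:,:2]*1000).astype(np.float32)))
E
```

```text
33.55 [ 0.61990184 -0.27142396  0.15731881] [-2.22228647e-04  9.32434167e-02  9.95643302e-01  1.76783999e-04] 0.49860688889414073 [ 1.22000622 -0.27363304 -0.81959665]
0.67 [316. 328.] [148. 138. 126.] c [ 619.1 -271.9] [42.6 43.8] ztop 0.2157
4737 ((567.7489013671875, -270.21160888671875), (110.82811737060547, 205.17576599121094), 88.0902328491211)
```

View pics/w11.png

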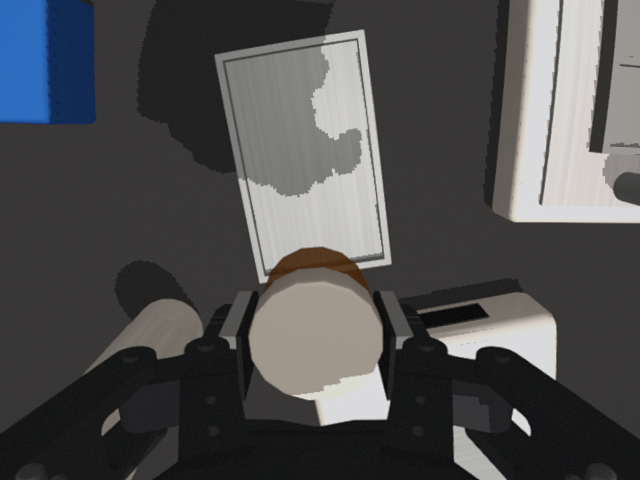

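Jar held upright over the tray's far half; the tray runs from (340,40) to (325,270). Lowering it.

Emit:
jog_arm(series=[{"x": -5,"y": 1,"z": -40,"ax": 0,"ay": 0,"az": 0,"claw": 1},{"x": -4,"y": 0,"z": -45,"ax": 0,"ay": 0,"az": 0,"claw": 1},{"x": 0,"y": 0,"z": -45,"ax": 0,"ay": 0,"az": 0,"claw": 1},{"x": 0,"y": 0,"z": -20,"ax": 0,"ay": 0,"az": 0,"claw": 1},{"x": 0,"y": 0,"z": -13,"ax": 0,"ay": 0,"az": 0,"claw": 1},{"x": 0,"y": 0,"z": -5,"ax": 0,"ay": 0,"az": 0,"claw": 1},{"x": 0,"y": 0,"z": 0,"ax": 0,"ay": 0,"az": 0,"claw": 1}])

```text
clock: 34.58
tcp_pos: [0.6115, -0.2711, -0.01]
tcp_rot: [0.0, 0.093, 0.996, -0.0]
force: [0.6, -0.0, -0.2]
grip_width: 0.502
```

Emit:
jog_arm(series=[{"x": 0,"y": 0,"z": 0,"ax": 0,"ay": 0,"az": 0,"claw": -0.5},{"x": 0,"y": 0,"z": 0,"ax": 0,"ay": 0,"az": 0,"claw": -0.5},{"x": 0,"y": 0,"z": 0,"ax": 0,"ay": 0,"az": 0,"claw": -0.5},{"x": 0,"y": 0,"z": 25,"ax": 0,"ay": 0,"az": 0,"claw": -0.5},{"x": 0,"y": 0,"z": 55,"ax": 0,"ay": 0,"az": 0,"claw": -0.5},{"x": 0,"y": 0,"z": 55,"ax": 0,"ay": 0,"az": 0,"claw": -0.5},{"x": -20,"y": 35,"z": 20,"ax": 0,"ay": 0,"az": 0,"claw": -0.5},{"x": -26,"y": 46,"z": 0,"ax": 0,"ay": 0,"az": 0,"claw": -0.5},{"x": -26,"y": 46,"z": 0,"ax": 0,"ay": 0,"az": 0,"claw": -0.5},{"x": -26,"y": 46,"z": 0,"ax": 0,"ay": 0,"az": 0,"claw": -0.5},{"x": -26,"y": 46,"z": 0,"ax": 0,"ay": 0,"az": 0,"claw": -0.5},{"x": -25,"y": 45,"z": 0,"ax": 0,"ay": 0,"az": 0,"claw": -0.5}], squeeze=40)

```text
clock: 36.08
tcp_pos: [0.4612, -0.0058, 0.1447]
tcp_rot: [0.0, 0.093, 0.996, 0.0]
force: [0.7, 0.3, -0.1]
grip_width: 0.748
```

Emit:
jog_arm(series=[{"x": 0,"y": 0,"z": 0,"ax": 0,"ay": 0,"az": 0,"claw": -0.5}])

```text
clock: 36.2
tcp_pos: [0.4605, -0.0048, 0.145]
tcp_rot: [0.0, 0.092, 0.996, 0.0]
force: [-0.3, 0.2, -0.1]
grip_width: 0.75
```

```bash
python3 w.py w12; python3 jars.py
```

```text
36.2 [ 0.460533   -0.00479559  0.14497914] [7.25545095e-05 9.18312740e-02 9.95774570e-01 1.33876003e-04] 0.7497504296162532 [-0.27480311  0.24641289 -0.06944299]
0.94 [315. 247.] [173. 170. 164.] c [461.5  -6.9] [43.2 42.8] ztop 0.0975
0.73 [348. 246.] [161. 159. 157.] c [451.   20.4] [86.3  2.9] ztop 0.1136
0.62 [520.  35.] [ 38.  80. 148.] c [357.9 155.2] [44.2 40.2] ztop 0.0428
0.56 [ 71. 433.] [99. 93. 86.] c [445.3 -56.8] [0.1 0.9] ztop 0.2358
top 0.57 [199. 284.] [ 88. 145. 218.] c [423.  337.1] [40.6 41.4] zt 0.0463 shaker [-0.162   0.3335]
top 0.49 [412. 211.] [224. 221. 219.] c [ 608.6 -269.2] [39.1 41.1] zt 0.0503 shaker [ 0.1329 -0.2278]
scene 0.84 [422. 192.] [ 23.  75. 164.] c [423.2 332.4] [42.3 39.6] zt 0.0456 shaker [-0.1609  0.3289]
scene 0.75 [301. 218.] [174. 162. 150.] c [464.9  -7. ] [36.4 43.1] zt 0.0998 shaker [-0.057   0.0032]
scene 0.7 [476. 245.] [223. 219. 210.] c [606.3 389. ] [76.1 60.5] zt 0.0257 shaker [0.0085 0.4186]
scene 0.61 [199. 308.] [195. 186. 176.] c [ 612.8 -271. ] [41.8 43.5] zt 0.0501 shaker [ 0.1374 -0.2287]
scene 0.56 [349. 192.] [ 31.  78. 166.] c [357.9 154.3] [42.6 39.4] zt 0.0454 shaker [-0.1921  0.1418]
```

Emit:
jog_arm(series=[{"x": 1,"y": -2,"z": -40,"ax": 0,"ay": 0,"az": 0,"claw": -0.5},{"x": 0,"y": 0,"z": -40,"ax": 0,"ay": 0,"az": 0,"claw": -0.5},{"x": 0,"y": 0,"z": -27,"ax": 0,"ay": 0,"az": 0,"claw": -0.5},{"x": 0,"y": 0,"z": 0,"ax": 0,"ay": 0,"az": 0,"claw": -0.5},{"x": 0,"y": 0,"z": 0,"ax": 0,"ay": 0,"az": 0,"claw": 1},{"x": 0,"y": 0,"z": 0,"ax": 0,"ay": 0,"az": 0,"claw": 1},{"x": 0,"y": 0,"z": 0,"ax": 0,"ay": 0,"az": 0,"claw": 1},{"x": 0,"y": 0,"z": 0,"ax": 0,"ay": 0,"az": 0,"claw": 1},{"x": 0,"y": 0,"z": 20,"ax": 0,"ay": 0,"az": 0,"claw": 1},{"x": 0,"y": 0,"z": 50,"ax": 0,"ay": 0,"az": 0,"claw": 1},{"x": 0,"y": 0,"z": 50,"ax": 0,"ay": 0,"az": 0,"claw": 1},{"x": 0,"y": 0,"z": 0,"ax": 0,"ay": 0,"az": 0,"claw": 1}], squeeze=40)

```text
clock: 38.0
tcp_pos: [0.4653, -0.0094, 0.1613]
tcp_rot: [0.003, 0.093, 0.996, -0.0]
force: [0.4, -0.7, -1.1]
grip_width: 0.5
```

Emit:
jog_arm(series=[{"x": 9,"y": -30,"z": 0,"ax": 0,"ay": 0,"az": 0,"claw": 1},{"x": 13,"y": -42,"z": 0,"ax": 0,"ay": 0,"az": 0,"claw": 1},{"x": 13,"y": -42,"z": 0,"ax": 0,"ay": 0,"az": 0,"claw": 1},{"x": 13,"y": -42,"z": 0,"ax": 0,"ay": 0,"az": 0,"claw": 1},{"x": 13,"y": -42,"z": 0,"ax": 0,"ay": 0,"az": 0,"claw": 1},{"x": 13,"y": -40,"z": 0,"ax": 0,"ay": 0,"az": 0,"claw": 1},{"x": 7,"y": -25,"z": 0,"ax": 0,"ay": 0,"az": 0,"claw": 1},{"x": 0,"y": 0,"z": 0,"ax": 0,"ay": 0,"az": 0,"claw": 1},{"x": 0,"y": 0,"z": 0,"ax": 0,"ay": 0,"az": 0,"claw": 1}], squeeze=40)

```text
clock: 39.12
tcp_pos: [0.5438, -0.2714, 0.1572]
tcp_rot: [-0.0, 0.093, 0.996, 0.0]
force: [-0.1, -0.7, -0.8]
grip_width: 0.502
```

```bash
python3 w.py w13; python3 jars.py | grep "c \[ *[56]"
```

```text
39.125 [ 0.54381917 -0.27138423  0.15715773] [-3.28177044e-04  9.33173633e-02  9.95636324e-01  2.68508491e-04] 0.5024896967690992 [-0.06346705 -0.69062784 -0.77711958]
0.98 [281. 245.] [161. 153. 143.] c [ 523.4 -282.3] [0.5 5.9] ztop 0.0475
0.79 [317. 322.] [149. 139. 127.] c [ 541.1 -271.2] [43.4 43. ] ztop 0.2158
top 0.51 [170. 186.] [150. 162. 171.] c [695.  424.6] [32.  30.3] zt 0.1612 shaker [0.089 0.47 ]
scene 0.96 [183. 238.] [139. 123. 108.] c [ 544.2 -273.8] [42.3 36.9] zt 0.2186 shaker [ 0.0705 -0.2443]
scene 0.95 [184. 295.] [192. 183. 172.] c [ 572.1 -297.4] [41.2 45.6] zt 0.0501 shaker [ 0.1023 -0.2622]
```

Jar B was knocked to about (0.572, −0.297), still upright in the tray. So I'll place A at the far end instead.

Emit:
jog_arm(series=[{"x": 20,"y": 2,"z": 0,"ax": 0,"ay": 0,"az": 0,"claw": 1},{"x": 35,"y": 4,"z": 0,"ax": 0,"ay": 0,"az": 0,"claw": 1},{"x": 32,"y": 3,"z": 0,"ax": 0,"ay": 0,"az": 0,"claw": 1},{"x": 0,"y": 0,"z": 0,"ax": 0,"ay": 0,"az": 0,"claw": 1},{"x": 0,"y": 0,"z": 0,"ax": 0,"ay": 0,"az": 0,"claw": 1}], squeeze=40)

```text
clock: 40.05
tcp_pos: [0.6308, -0.2628, 0.1574]
tcp_rot: [-0.0, 0.093, 0.996, 0.0]
force: [-0.7, -0.5, -0.9]
grip_width: 0.501
```

```bash
python3 w.py w14; python3 jars.py | grep "c \[ *[56]"; python3 - <<'E'
from h import *
im=cv2.imread("pics/w14.png")[:,:,::-1]; s,_=viewer.snapshot("top")
save("c14",np.hstack([cv2.resize(im,(400,300)),cv2.resize(s[180:300,350:510],(400,300))]))
E
```

```text
40.05 [ 0.63076362 -0.26283976  0.15742827] [-2.07045778e-04  9.31963512e-02  9.95647727e-01  1.75183357e-05] 0.5012666203858509 [-0.7316458  -0.48371458 -0.89145716]
0.98 [317. 323.] [146. 136. 124.] c [ 627.8 -262.5] [43.5 42.6] ztop 0.2161
0.73 [251. 150.] [159. 150. 139.] c [ 572.  -297.5] [43.1 42.2] ztop 0.0477
0.47 [127. 337.] [114. 109. 102.] c [ 608.7 -321. ] [1.1 0. ] ztop 0.1601
scene 0.95 [195. 270.] [143. 128. 115.] c [ 627.8 -264.2] [40.3 42.9] zt 0.2191 shaker [ 0.1509 -0.2193]
scene 0.79 [185. 296.] [142. 127. 115.] c [ 573.4 -299.2] [44.4 42.1] zt 0.0502 shaker [ 0.1039 -0.2638]
```

View pics/c14.png

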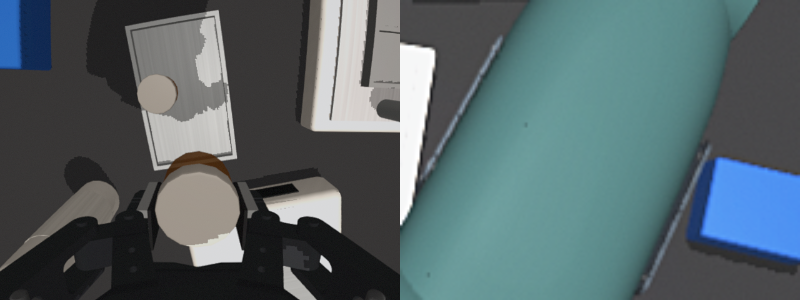

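```bash
python3 - <<'E'
from h import *
for c in("top","scene"):
    d=np.load(c+"0.npy"); P=cloud(c,d,np.ones(d.shape,bool))
    m=(P[:,2]>.03)&(P[:,2]<.2)&(P[:,0]>.6)&(P[:,0]<.95)&(P[:,1]<-.1)&(P[:,1]>-.36); print(c,np.percentile(P[m],[.5,50,99.5],axis=0))
E
```

```text
top [[ 0.6102309  -0.29679467  0.0331479 ]
 [ 0.82171827 -0.19476637  0.06171059]
 [ 0.94844932 -0.10113615  0.08007739]]
scene [[ 0.61444486 -0.29964679  0.04240887]
 [ 0.85075159 -0.20192356  0.06140302]
 [ 0.94919901 -0.10210075  0.07785178]]
```

Emit:
jog_arm(series=[{"x": 1,"y": 0,"z": -40,"ax": 0,"ay": 0,"az": 0,"claw": 1},{"x": 0,"y": 0,"z": -45,"ax": 0,"ay": 0,"az": 0,"claw": 1},{"x": 0,"y": 0,"z": -45,"ax": 0,"ay": 0,"az": 0,"claw": 1},{"x": 0,"y": 0,"z": -20,"ax": 0,"ay": 0,"az": 0,"claw": 1},{"x": 0,"y": 0,"z": -13,"ax": 0,"ay": 0,"az": 0,"claw": 1},{"x": 0,"y": 0,"z": -5,"ax": 0,"ay": 0,"az": 0,"claw": 1},{"x": 0,"y": 0,"z": 0,"ax": 0,"ay": 0,"az": 0,"claw": 1}])

```text
clock: 41.28
tcp_pos: [0.6325, -0.2632, -0.01]
tcp_rot: [0.0, 0.093, 0.996, -0.0]
force: [0.4, -0.6, -0.8]
grip_width: 0.504
```

Emit:
jog_arm(series=[{"x": 0,"y": 0,"z": 0,"ax": 0,"ay": 0,"az": 0,"claw": -0.4},{"x": 0,"y": 0,"z": 0,"ax": 0,"ay": 0,"az": 0,"claw": -0.4},{"x": 0,"y": 0,"z": 0,"ax": 0,"ay": 0,"az": 0,"claw": -0.4},{"x": 0,"y": 0,"z": 25,"ax": 0,"ay": 0,"az": 0,"claw": -0.4},{"x": 0,"y": 0,"z": 55,"ax": 0,"ay": 0,"az": 0,"claw": -0.4},{"x": 0,"y": 0,"z": 55,"ax": 0,"ay": 0,"az": 0,"claw": -0.4},{"x": 0,"y": 0,"z": 55,"ax": 0,"ay": 0,"az": 0,"claw": 0},{"x": 0,"y": 30,"z": 0,"ax": 0,"ay": 0,"az": 0,"claw": 0},{"x": 0,"y": 45,"z": 0,"ax": 0,"ay": 0,"az": 0,"claw": 0},{"x": 0,"y": 50,"z": 0,"ax": 0,"ay": 0,"az": 0,"claw": 0},{"x": 0,"y": 50,"z": 0,"ax": 0,"ay": 0,"az": 0,"claw": 0},{"x": 0,"y": 50,"z": 0,"ax": 0,"ay": 0,"az": 0,"claw": 0}])

```text
clock: 42.78
tcp_pos: [0.632, -0.0365, 0.1797]
tcp_rot: [0.0, 0.093, 0.996, -0.0]
force: [-0.0, -0.6, 0.1]
grip_width: 0.504
```

Emit:
jog_arm(series=[{"x": 0,"y": 50,"z": 0,"ax": 0,"ay": 0,"az": 0,"claw": 0},{"x": -5,"y": 50,"z": 0,"ax": 0,"ay": 0,"az": 0,"claw": 0},{"x": -5,"y": 50,"z": 0,"ax": 0,"ay": 0,"az": 0,"claw": 0},{"x": -6,"y": 40,"z": 0,"ax": 0,"ay": 0,"az": 0,"claw": 0},{"x": 0,"y": 0,"z": 0,"ax": 0,"ay": 0,"az": 0,"claw": 0},{"x": 0,"y": 0,"z": 0,"ax": 0,"ay": 0,"az": 0,"claw": 0}], squeeze=20)

```text
clock: 43.52
tcp_pos: [0.6163, 0.1517, 0.1795]
tcp_rot: [0.0, 0.093, 0.996, -0.0]
force: [-0.0, -0.3, -0.7]
grip_width: 0.499
```

```bash
python3 knob.py; python3 jars.py
```

```text
[0.6162725  0.15166777 0.17954564] knob 917 ((613.1826171875, 152.1932830810547), (16.954341888427734, 17.259878158569336), 80.63163757324219)
top 0.74 [422. 222.] [223. 221. 218.] c [ 569.8 -295.1] [41.1 41.7] zt 0.0505 shaker [ 0.0996 -0.2604]
top 0.6 [412. 207.] [217. 214. 212.] c [ 628.9 -261. ] [40.6 40.9] zt 0.0509 shaker [ 0.1513 -0.216 ]
scene 0.96 [207. 316.] [197. 189. 179.] c [ 631.4 -262.4] [41.2 44.9] zt 0.05 shaker [ 0.154  -0.2169]
scene 0.95 [186. 295.] [194. 184. 173.] c [ 572.9 -297.6] [41.5 47.7] zt 0.05 shaker [ 0.103  -0.2623]
scene 0.63 [352. 191.] [ 28.  68. 145.] c [357.7 155. ] [42.2 43.7] zt 0.045 shaker [-0.1924  0.1424]
scene 0.47 [354. 255.] [152. 152. 153.] c [615.7 151.4] [16.4 16.7] zt 0.1463 shaker [0.0618 0.1868]
```

Both jars are upright in the tray. Grip the knob and swing the bar home again.

Emit:
jog_arm(series=[{"x": -2,"y": 0.5,"z": -35,"ax": 0,"ay": 0,"az": 0,"claw": 0},{"x": 0,"y": 0,"z": -35,"ax": 0,"ay": 0,"az": 0,"claw": 0},{"x": 0,"y": 0,"z": -15,"ax": 0,"ay": 0,"az": 0,"claw": 0},{"x": 0,"y": 0,"z": 0,"ax": 0,"ay": 0,"az": 0,"claw": 0},{"x": 0,"y": 0,"z": 0,"ax": 0,"ay": 0,"az": 0,"claw": 1},{"x": 0,"y": 0,"z": 0,"ax": 0,"ay": 0,"az": 0,"claw": 1},{"x": 0,"y": 0,"z": 0,"ax": 0,"ay": 0,"az": 0,"claw": 1},{"x": 0,"y": 0,"z": 0,"ax": 0,"ay": 0,"az": 0,"claw": 1}], squeeze=20)

```text
clock: 44.78
tcp_pos: [0.6151, 0.1522, 0.0958]
tcp_rot: [0.001, 0.093, 0.996, -0.0]
force: [1.2, -3.2, 6.7]
grip_width: 0.201
```

Emit:
jog_arm(series=[{"x": -12,"y": -1,"z": 0,"ax": 0,"ay": 0,"az": 0,"claw": 1},{"x": -11.5,"y": -2,"z": 0,"ax": 0,"ay": 0,"az": 0,"claw": 1},{"x": -29.4,"y": -8.7,"z": 0,"ax": 0,"ay": 0,"az": 0,"claw": 1},{"x": -27.6,"y": -13.1,"z": 0,"ax": 0,"ay": 0,"az": 0,"claw": 1},{"x": -23.9,"y": -16.3,"z": 0,"ax": 0,"ay": 0,"az": 0,"claw": 1},{"x": -20.5,"y": -18.5,"z": 0,"ax": 0,"ay": 0,"az": 0,"claw": 1},{"x": 0,"y": 0,"z": 0,"ax": 0,"ay": 0,"az": 0,"claw": 1}])

```text
clock: 45.65
tcp_pos: [0.4891, 0.0919, 0.0957]
tcp_rot: [0.001, 0.094, 0.996, -0.0]
force: [0.1, -1.5, 4.9]
grip_width: 0.203
```

Emit:
jog_arm(series=[{"x": -17,"y": -22.3,"z": 0,"ax": 0,"ay": 0,"az": 0,"claw": 1},{"x": -13.9,"y": -23.4,"z": 0,"ax": 0,"ay": 0,"az": 0,"claw": 1},{"x": -10.4,"y": -25.1,"z": 0,"ax": 0,"ay": 0,"az": 0,"claw": 1},{"x": -4,"y": -14,"z": 0,"ax": 0,"ay": 0,"az": 0,"claw": 1},{"x": -2.5,"y": -12,"z": 0,"ax": 0,"ay": 0,"az": 0,"claw": 1},{"x": 0,"y": -2,"z": 0,"ax": 0,"ay": 0,"az": 0,"claw": 1},{"x": 0,"y": 0,"z": 0,"ax": 0,"ay": 0,"az": 0,"claw": 1}])

```text
clock: 46.52
tcp_pos: [0.4415, -0.0055, 0.095]
tcp_rot: [-0.0, 0.093, 0.996, 0.001]
force: [-6.0, 3.2, 9.9]
grip_width: 0.201
```

Emit:
jog_arm(series=[{"x": 0,"y": -1,"z": 0,"ax": 0,"ay": 0,"az": 0,"claw": 1},{"x": 0,"y": 0,"z": 0,"ax": 0,"ay": 0,"az": 0,"claw": 0},{"x": 0,"y": 0,"z": 0,"ax": 0,"ay": 0,"az": 0,"claw": 0},{"x": 0,"y": 0,"z": 0,"ax": 0,"ay": 0,"az": 0,"claw": 0},{"x": 0,"y": 0,"z": 25,"ax": 0,"ay": 0,"az": 0,"claw": 0},{"x": 0,"y": 0,"z": 45,"ax": 0,"ay": 0,"az": 0,"claw": 0},{"x": 0,"y": 0,"z": 40,"ax": 0,"ay": 0,"az": 0,"claw": 0},{"x": -10,"y": 40,"z": 0,"ax": 0,"ay": 0,"az": 0,"claw": 0},{"x": -10,"y": 50,"z": 0,"ax": 0,"ay": 0,"az": 0,"claw": 0},{"x": -10,"y": 50,"z": 0,"ax": 0,"ay": 0,"az": 0,"claw": 0},{"x": -10,"y": 50,"z": 0,"ax": 0,"ay": 0,"az": 0,"claw": 0},{"x": 0,"y": 0,"z": 0,"ax": 0,"ay": 0,"az": 0,"claw": 0}])

```text
clock: 48.02
tcp_pos: [0.4007, 0.1856, 0.2045]
tcp_rot: [-0.0, 0.091, 0.996, 0.0]
force: [0.3, -0.4, 0.1]
grip_width: 0.496
```

```bash
python3 bar.py; python3 jars.py; python3 -c "
import cv2
i=cv2.imread('pics/bar_scene.png'); cv2.imwrite('pics/fin.png',cv2.resize(i[130:400,60:560],(800,432)))"
```

```text
top bar 502 [array([520.6, -21.2]), array([ 29.4, 249.7]), np.float64(81.0)]
top knob 40 [array([442.5,  -4.8]), array([15.2, 15.5]), np.float64(88.8)]
plunger 180 ((406.8984375, -261.0111083984375), (38.35083770751953, 37.315673828125), 88.66527557373047) 0.08225061275293699
scene bar 576 [array([525.5, -25.1]), array([ 28.5, 247.2]), np.float64(81.4)]
scene knob 49 [array([442.1,  -6.4]), array([16.1, 17.6]), np.float64(51.3)]
plunger 206 ((407.96051025390625, -262.8340148925781), (38.732940673828125, 38.99233627319336), 80.28006744384766) 0.08354134266175506
top 0.58 [408. 208.] [213. 211. 209.] c [ 626.2 -261.4] [39.7 40.5] zt 0.0505 shaker [ 0.1488 -0.2169]
top 0.52 [265. 303.] [ 58.  94. 171.] c [356.6 157.2] [40.3 40.4] zt 0.0467 shaker [-0.1939  0.1444]
scene 0.86 [424. 190.] [ 23.  73. 159.] c [424. 332.] [41.  43.1] zt 0.0452 shaker [-0.1601  0.3287]
scene 0.84 [350. 189.] [ 28.  59. 123.] c [358.1 154. ] [42.2 40.9] zt 0.0453 shaker [-0.1919  0.1415]
scene 0.79 [208. 313.] [196. 188. 178.] c [ 632.  -263.1] [42.3 44.5] zt 0.05 shaker [ 0.1548 -0.2175]
scene 0.76 [183. 297.] [191. 182. 171.] c [ 573.8 -298.4] [42.3 44.8] zt 0.05 shaker [ 0.1041 -0.2629]
```

View pics/fin.png

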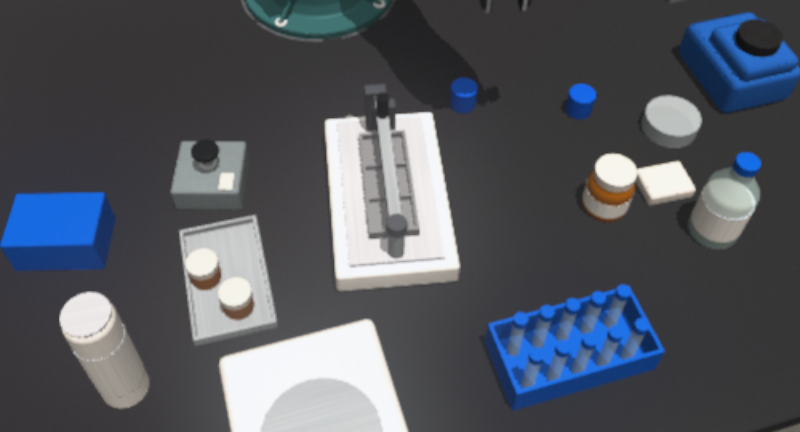

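Both jars stand in the tray, the bar is home, the plunger is up, the bystanders are in place, and the arm is clear. Handing in.

```bash
python3 -c "
from plant import arm; print(arm.job_done())"
```

```text
the job is handed in; nothing more can be done
None
```

The job is handed in with every step done; no verdict was reported. Two jars were present. I stood them in bay0 and bay1, swung the bar home, pushed the plunger to its stop and let it spring back. Then I opened the bar to about 1.28 rad, moved both jars to the flat steel tray, and swung the bar home again. It took about 48 s of the 210 s.

**Last checks (top and scene cameras):**
- **Jars:** both are upright on the tray floor at about (0.631, −0.263) and (0.573, −0.298), cap tops 0.050 m. In the last top picture the network found only the first; the scene camera found both.
- **Bar:** the knob is at (0.442, −0.006), within about 1 mm of where it should be when home.
- **Plunger:** its head is at 0.083 m, which is fully up.
- **Bystanders and arm:** bystanders and blue look-alikes look in place in the final picture, and the arm is clear of everything.

**What went wrong or disagreed:**
- **First grasp missed:** the finger tips sit about 28–36 mm behind the reported TCP, so it closed above the cap. I measured the offset with the depth pictures and corrected for it.
- **Bar, first closing:** there was about 20 N of side force on the knob midway, which I did not explain. The second closing was smooth.
- **Plunger press:** the force reached 66 N through the finger tips on the stop. That is under the 120 N wrist limit, but above the 40 N set for the arm or gripper body.
- **Knocked jar:** one jar was knocked about 45 mm aside in the tray while I carried the other. It stayed upright, and I placed the second jar clear of it.

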